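Set bored hex feet for glue-up and shut the dowel tin

TASK

Get the bored hexagonal feet ready for glue-up: roll each one over until the flat with the two bores faces up, and lay it that way down in a pair of notches of the rack, centred across both rails, one foot to a pair. So that the spare dowel pins stay dry and clean, gather every loose one into the tin and, once they are all in, set the lid on so that it sits seated and level all round. Leave the tape measure, glue bottle and sanding block where they are, and do not tip the tin over.

Things in the scene. Friction and masses are not known exactly. Their poses are not given: they have to be found in the camera images.
- foot_1: Hexagonal beech foot, one of 2 or 3 alike: 130 mm long, 45 mm across flats, 52 mm across corners, flats 26 mm wide, about 0.16 kg; starts lying on the bench. One flat has two dark 16 mm bores 32 mm either side of the middle. Origin: middle of the prism, on its axis (22.5 mm above what it lies on); x along it, z out of the bored flat. Either end may lead. None if absent.
- foot_2: Another such foot, same size, mass and axes as foot_1; it starts with another flat up. Pushed level it slides on the bench; it tips over its far lower edge, one flat (26 mm) on, when fingertips drive its near corner up and forward, or it can be lifted and turned. None if absent.
- foot_3: Another such foot, same size, mass and axes as foot_1; it starts with another flat up. Pushed level it slides on the bench; it tips over its far lower edge, one flat (26 mm) on, when fingertips drive its near corner up and forward, or it can be lifted and turned. None if absent.
- dowel_1: Loose fluted beech dowel pin, one of 3 or 4 alike, 80 mm long, 16 mm thick, 12 g, lying on the bench; eight faint flats keep it from rolling away. Origin: its middle; x along it. None if absent.
- dowel_2: Another dowel pin like dowel_1. None if absent.
- dowel_3: Another dowel pin like dowel_1. None if absent.
- dowel_4: Another dowel pin like dowel_1. None if absent.
- tin: The dowel tin: an open, upright round aluminium tin, loose, 0.45 kg, outside diameter 120 mm, 100 mm high, wall 3 mm, floor 4 mm thick (inside about 113 mm). Origin: centre of its underside; z up. A dowel in it, even on end, stays below the rim.
- lid: The tin's loose lid, 0.16 kg, right way up on the bench: disc 128 mm wide, 4 mm thick; under it a 7 mm deep step (102 mm wide, tapering to 94) that drops into the tin; on top an upright round wooden knob, 28 mm wide, 34 mm tall. Origin: centre of the step's underside; z up; disc top at 11 mm, knob top at 45 mm. Seated, the disc rests on the rim, origin 93 mm above the tin's.
- rack: Notched rack fixed to the bench: board 120 (x) by 260 (y) by 10 mm with two 18 mm rails along y, 42 mm either side of the middle (66 mm clear between), each with 3 notches 85 mm apart. A foot lies along x across both rails. Notch floors 30 mm wide, 22 mm above the bench; sides lean out 30 degrees, tooth tops at 38 mm. A seated foot's axis is at 44.5 mm. Origin: centre of the underside; z up.
- notch_1 (a point): The first pair of notches: the point midway between the two rails, at the height of the notch floors; same axes as the rack.
- notch_2 (a point): The middle pair of notches, likewise.
- notch_3 (a point): The third pair of notches, likewise.
- tape_measure: Bystander: a yellow tape measure, 70 by 36 mm, 64 mm high, beyond the work. Origin: centre of its underside.
- glue_bottle: Bystander: an upright white glue bottle, 64 mm diameter, 140 mm tall, beyond the work. Origin: centre of its underside.
- sanding_block: Bystander: a cork sanding block, 100 by 65 mm, 32 mm high, beyond the work. Origin: centre of its underside.
There are look-alikes about, which are no part of the job. What is shaped like the dowel_3 but red is not meant.

How it is judged:
By the outcome, as a careful person would: the job done as asked, in the order asked, and still so for the second after the job is handed in, with the robot touching nothing.
Of foot_1, foot_2, foot_3 only 2 to 3 are there at a start; the rules pass over those that are not, and their reading is None.
Of dowel_1, dowel_2, dowel_3, dowel_4 only 3 to 4 are there at a start; the rules pass over those that are not, and their reading is None.
At some moment in a run one of foot_1, foot_2, foot_3, dowel_1, dowel_2, dowel_3, dowel_4 may be knocked a few centimetres aside while the robot is not near it.
It also fails if it takes over 210 s, if anything falls off the work surface, if the arm or the gripper's body presses on something with over 40 N, if the wrist force passes 120 N, or if a joint passes its speed limit or range.

ROBOT

A 6-joint arm with a two-finger parallel gripper is mounted at the origin on the work surface. World frame = base frame: x ahead of the robot, y to its left, z up, the work surface at z = 0. Lengths are in mm, angles in rad, forces in N, time in s.
With the tool pointing down it reaches from about 400 to 925 mm from the base axis. Payload 12.5 kg.
Tool frame: the origin (TCP) lies on the mounting face of the last link; the fingertips stand 190 mm ahead of it and the grasp point (between the pads) lies 171 mm ahead of it; z points along the fingers, y is the line along which they close (so a half turn about z gives the same grasp; the last joint's range is limited). The gripper opens to 95 mm and grips with 3 to 60 N. Pads are 20 mm wide; open, the fingers measure 119 mm over their backs; the gripper's body (75 mm by 180 mm) begins 59 mm behind the grasp point.
Start: joints at [1.161, 0.491, 1.559, -0, 1.092, -0.106], TCP at [186.944, 596.387, 404.761] pointing down, gripper open.
Joint ranges: [-3.1, 3.1], [-0.84, 2.19], [0.05, 2.79], [-1.13, 4.28], [0.06, 2.93], [-2.69, 2.69]. Speed limits (rad/s): [2.22, 2.22, 2.79, 3.14, 3.14, 3.14].

INTERFACE

Orientations are given as [roll, pitch, yaw] about the fixed x, y, z axes, in that order (R = Rz(yaw) Ry(pitch) Rx(roll)).
In Python, from cell import * gives the robot as it stands.
- The arm moves only by the tool arm_command, never from a script. Its argument "rows" is a list that holds one entry, the list of rows, each a list of 7 numbers: the shift along the tool's x, y, z normalised to -1 to 1, where 1 is 0.15 m, then the turn, a rotation vector about the tool's x, y, z normalised to -1 to 1, where 1 is 360 degrees, then the opening, from -1 (shut) to 1 (fully open). A call has 1 to 10 rows; each row is the pose to reach, as a shift and turn from the pose commanded when the call began, along the tool's axes at that moment, turning the shorter way round; what a row does not reach only later rows make up. A row lasts 1/12 s, in which the tool goes at most 41.7 mm and 7.16 degrees, less where a joint would pass 70% of its speed; a pose out of reach is approached as far as the arm can. A call with a number of a shift or a turn outside -1 to 1 is refused whole. A call with a gripper value outside its range is refused whole. The fingers move at their own pace and stop on an object; the grip force is fixed at half the most. Time passes only in rows, so rows that repeat a pose let the fingers close. It gives the time, the measured TCP pose, the force, the opening and the grip force at its end, in the units of the state.
- state(): the state, without advancing time (a new reading comes with each control period).
- read_camera(name): name is "side" or "top" or "wrist"; returns (picture, depth): 400x640x3 uint8, red, green, blue; 400x640 float32, mm along the optical axis (not along the pixel's ray), 0 where there is no reading.
- get_calibration(name): a dict with "camera_matrix" (3x3 intrinsics, pixels), "D" ([k1, k2, p1, p2, k3] as OpenCV has them; the pictures are not rectified), "position" and "orientation" of the camera in the world; the wrist camera has in their place "hand_eye" (4x4, takes a point from camera to tool coordinates, whose origin is the TCP and whose axes are the flange's). Camera axes: x right, y up, looking along -z (the intrinsics and any distortion apply to the point x, -y, -z); pixel columns grow to the right and rows downward; lengths in mm; the calibration is good to about 2 mm. A picture is of the moment at which its call begins: read the wrist's pose just before it. get_calibration takes no time and is no camera call.
- job_done(): hands the job in; it is judged then, once.
The state is a dict: "t": time; "joints": joint angles; "qvel": joint speeds; "tau": joint torques, N m; "eef_pos": TCP position; "tcp_rot": TCP orientation; "ft_force": force on the tool from outside, world axes, zero at the start; "moment": the same for the moment, N m; "opening": opening from 0.0 (shut) to 1.0 (fully open); "grip_force": force on a finger pad.
Only numpy, scipy, OpenCV 4.12 (cv2) and the standard library are available. Lean on these libraries where they do the work, as an engineer would, in place of code of your own. Each camera call takes 0.05 s, during which the arm holds its last target. There are 200 camera calls.

## Working session

There is one attempt and no reset: what is moved stays moved. The work goes in short steps, Python scripts to look and compute and a tool call to move; the robot and the scene stay as the last step left them, time stands still between calls to the robot, and variables do not carry over. Pictures are saved under pics/ and viewed, at most 14 in all, crops included, and the job is handed in when it is done.

Besides the shell and the picture viewer there is one more tool, called by a JSON object that holds its "api" and its "payload", one argument or row to a line. arm_command: Moves the arm, as the interface text tells. Its arguments: {"type":"object","properties":{"rows":{"type":"array","items":{"type":"array","items":{"type":"array","items":{"type":"number","minimum":-1,"maximum":1}}}}},"required":["rows"]}

```bash
ls; mkdir -p pics
python3 - <<'E'
from cell import *
import cv2,numpy as np
s=state();print(s['t'],s['eef_pos'],s['tcp_rot'],s['opening'])
for n in('top','side'):
    p,d=read_camera(n);cv2.imwrite(f'pics/{n}0.png',p[:,:,::-1]);np.savez(f'{n}0.npz',p=p,d=d)
    print(n,get_calibration(n))
print(get_calibration('wrist'))
E
```

```text
pics
0.0 [186.94859427 596.35620935 404.13502629] [-3.14044346e+00 -9.10238341e-05  2.83779309e+00] 0.9983206719054875
top {'camera_matrix': array([[429.50858447,   0.        , 319.31891117],
       [  0.        , 429.50858447, 191.11265286],
       [  0.        ,   0.        ,   1.        ]]), 'D': array([-0.07533213,  0.        ,  0.        ,  0.        ,  0.        ]), 'position': array([ 486.60066966,  -32.07497356, 1310.83172258]), 'orientation': array([ 0.03871301, -0.03329301, -1.54150177])}
side {'camera_matrix': array([[383.58451703,   0.        , 315.73278619],
       [  0.        , 383.58451703, 197.52749305],
       [  0.        ,   0.        ,   1.        ]]), 'D': array([-0.06082382,  0.        ,  0.        ,  0.        ,  0.        ]), 'position': array([ 270.32201645, -773.25698089,  603.20906084]), 'orientation': array([ 0.94798188,  0.00843282, -0.39461626])}
{'camera_matrix': array([[354.59882527,   0.        , 317.63452935],
       [  0.        , 354.59882527, 192.70212342],
       [  0.        ,   0.        ,   1.        ]]), 'D': array([-0.04474077,  0.        ,  0.        ,  0.        ,  0.        ]), 'hand_eye': array([[ 6.49352667e-04,  9.61074900e-01,  2.76287197e-01,
         7.71917504e+01],
       [ 9.99999388e-01, -3.76523372e-04, -1.04052996e-03,
        -5.84981335e-01],
       [-8.95998642e-04,  2.76287704e-01, -9.61074556e-01,
         2.01959271e+01],
       [ 0.00000000e+00,  0.00000000e+00,  0.00000000e+00,
         1.00000000e+00]])}
```

View pics/top0.png

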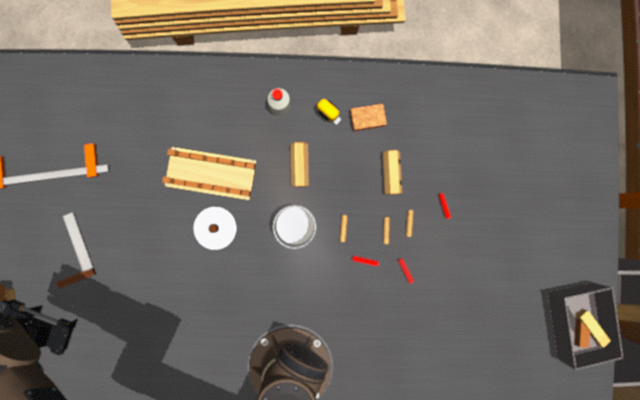

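View pics/side0.png

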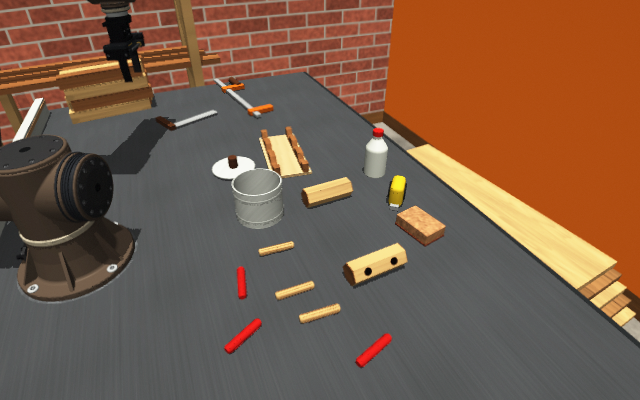

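Top view shows: feet at (300,164) and (392,172), and the side view shows bores on the near side face of the second. Natural dowels are at (344,228), (387,230) and (409,223). The red look-alikes are at (445,206), (365,261) and (406,271), and there are sticks in a box at (590,328), none of them part of the job. The tin is at (294,227), the lid at (214,228) and the rack at (210,172).

```bash
cat > h.py <<'E'
from cell import *
import cv2,numpy as np
from scipy.spatial.transform import Rotation as R
def pose():
    s=state();return np.array(s['eef_pos']),R.from_euler('xyz',s['tcp_rot'])
def look(n,save=None):
    """picture, Nx.. world cloud (400x640x3, nan where none)"""
    P,Q=pose();p,d=read_camera(n);c=get_calibration(n)
    if save: cv2.imwrite(save,p[:,:,::-1])
    v,u=np.mgrid[:400,:640]
    uv=cv2.undistortPoints(np.stack([u,v],-1).reshape(-1,1,2).astype(float),c['camera_matrix'],c['D']).reshape(400,640,2)
    X=np.stack([uv[...,0]*d,-uv[...,1]*d,-d],-1)
    if n=='wrist':
        H=c['hand_eye'];W=(X@H[:3,:3].T+H[:3,3])@Q.as_matrix().T+P
    else: W=X@R.from_euler('xyz',c['orientation']).as_matrix().T+c['position']
    W=W.astype(float);W[d<=0]=np.nan
    return p,W
def box(m,W):
    """centre, length, width, yaw of the long side (deg) by min area rectangle"""
    q=W[m][:,:2].astype(np.float32);(c,(a,b),t)=cv2.minAreaRect(q)
    if a<b:a,b,t=b,a,t+90
    return np.round([*c,a,b,(t+90)%180-90,np.nanmedian(W[m][:,2])],1)
def comps(mask,mn=15):
    n,l,st,ce=cv2.connectedComponentsWithStats(mask.astype(np.uint8))
    return [(l==i,ce[i].round()) for i in range(1,n) if st[i,4]>=mn]
def masks(p,W,lo,hi):
    r,g,b=[p[...,i].astype(int) for i in range(3)]
    red=(g<70)&(r>120)
    return (W[...,2]>lo)&(W[...,2]<hi)&~red,red
E
cat > meas.py <<'E'
from h import *
import sys
p,W=look('top',sys.argv[1] if len(sys.argv)>1 else None)
roi=np.abs(W[...,1])<420
roi&=(W[...,0]>250)&(W[...,0]<860)
for nm,lo,hi,mn in (('low',5,23,15),('foot',38,55,60),('all>5',5,300,60)):
    m,red=masks(p,W,lo,hi)
    for c,ce in comps(m&roi,mn):print(nm,ce,c.sum(),box(c,W))
print('floor z',np.nanmedian(W[roi][:,2]))
E
python3 meas.py
python3 - <<'E'
import cv2
t=cv2.imread('pics/top0.png');s=cv2.imread('pics/side0.png')
a=cv2.resize(t[130:290,150:470],(800,400),interpolation=2);b=cv2.resize(s[120:360,180:500],(800,600),interpolation=2)
cv2.imwrite('pics/c1.png',a)
E
```

```text
low [281. 113.] 23 [773.9  50.7  52.8  13.9 -80.1  13.6]
low [336. 121.] 39 [ 757.2 -115.2   28.5   24.5   63.5   14.6]
low [363. 129.] 22 [ 732.7 -200.9   54.5    1.8  -78.5   12.6]
low [210. 173.] 2551 [583.5 260.1 265.4 124.5  81.7  10.2]
low [215. 228.] 1263 [418.2 237.5 124.5 124.3  17.2  10.6]
low [284. 215.] 27 [460.5  29.9  25.6  19.2  47.1   7.1]
low [409. 224.] 122 [ 449.3 -350.    73.1   20.9    3.2   14.4]
low [303. 223.] 72 [437.3 -29.9  59.9  35.3 -65.1   6.6]
low [343. 229.] 141 [ 425.9 -149.5   79.5   17.2   -3.7   14.3]
low [386. 230.] 145 [ 426.2 -282.9   73.2   20.2    2.8   14.2]
low [281. 234.] 20 [406.1  36.6  18.8  12.  -34.4   6.2]
low [289. 237.] 19 [394.9  15.7  28.4  10.8  28.1   7.2]
low [301. 238.] 26 [393.5 -21.9  28.5  16.2  28.    6.6]
foot [299. 164.] 494 [614.3 -10.3 128.5  35.7   1.8  44.1]
foot [393. 172.] 493 [ 600.3 -291.9  129.    38.7    4.9   44.6]
all>5 [279. 103.] 434 [801.6  49.4  79.7  62.6 -49.9  92.9]
all>5 [328. 111.] 387 [772.8 -94.7  83.8  53.8  27.4  58.8]
all>5 [368. 117.] 768 [ 771.9 -215.3  101.8   73.5  -79.3   31.9]
all>5 [299. 165.] 763 [614.6  -9.8 131.4  54.7   1.8  42.2]
all>5 [209. 173.] 3362 [584.  263.5 272.2 124.5  81.7  11.3]
all>5 [392. 172.] 746 [ 604.  -295.8  136.6   58.5    3.6   42.5]
all>5 [294. 229.] 554 [425.9  -3.  130.2 118.3   0.6  41.7]
all>5 [215. 228.] 1327 [418.2 237.5 124.5 124.3  17.2  10.8]
all>5 [409. 224.] 122 [ 449.3 -350.    73.1   20.9    3.2   14.4]
all>5 [343. 229.] 141 [ 425.9 -149.5   79.5   17.2   -3.7   14.3]
all>5 [386. 230.] 147 [ 426.2 -282.9   73.3   20.2    2.8   14.2]
floor z 0.6387560553814637
```

View pics/c1.png

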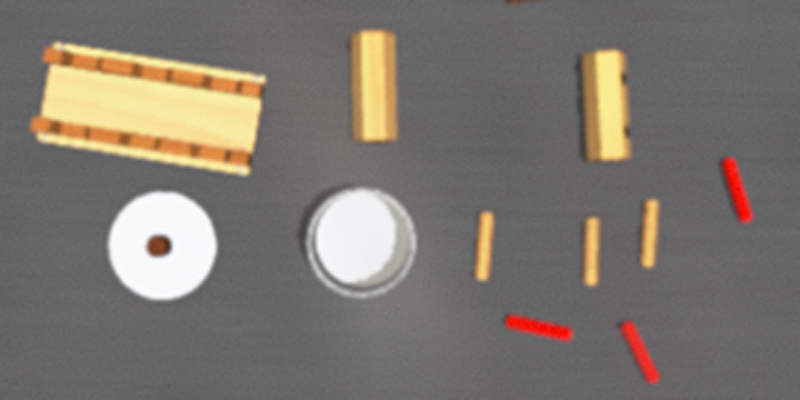

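The close crop confirms the choice: three tan dowels, with the three red ones excluded. Foot B's bores are at its −y upper flat (625,77 and 625,130). Foot A shows none, so its bored flat is a lower one or the bottom. Next I plan moves from waypoints.

```bash
cat > plan.py <<'E'
from h import *
def tool(C,yaw,tilt,e=0,s=0):
    """TCP pose with fingertips e beyond C along the tool, shifted s along tool y; yaw of foot axis & tilt about it in deg"""
    u=np.array([np.cos(np.radians(yaw)),np.sin(np.radians(yaw)),0])
    Q=R.from_rotvec(np.radians(tilt)*u)*R.from_euler('xyz',[np.pi,0,np.radians(yaw)+np.pi])
    M=Q.as_matrix();return np.array(C,float)-(190-e)*M[:,2]+s*M[:,1],Q
def gap(mm): return mm/95*2-1
def calls(wps,start=None):
    """each waypoint (pos,rot,label): print the call numbers, split where beyond range"""
    P,Q=start or pose()
    for T,S,l in wps:
        D=Q.inv().apply(T-P);n=int(np.ceil(max(np.abs(D).max()/149,np.linalg.norm(T-P)/380)));n=max(n,1)
        rv=(Q.inv()*S).as_rotvec()
        for i in range(n):
            Qi=Q*R.from_rotvec(rv/n);d=Q.inv().apply((T-P)/(n-i))
            d=np.round(d/150,4);r=np.round(rv/n/2/np.pi,4)
            k=max(np.linalg.norm(d)*150/41.7,np.linalg.norm(r)*360/7.16)
            print(l,f'{i+1}/{n}',*d,'|',*r,'| rows>=',round(k,1))
            P=P+Q.apply(d*150);Q=Q*R.from_rotvec(r*2*np.pi)
    return P,Q
E
python3 - <<'E'
from plan import *
d=R.from_euler('xyz',[np.pi,0,np.pi])
calls([(np.array([540,130,420.]),d,'look')])
E
```

```text
look 1/4 -0.794 -0.5657 -0.0258 | -0.0 -0.0 -0.0121 | rows>= 3.5
look 2/4 -0.7488 -0.6244 -0.0258 | -0.0 -0.0 -0.0121 | rows>= 3.5
look 3/4 -0.6992 -0.6794 -0.0258 | -0.0 -0.0 -0.0121 | rows>= 3.5
look 4/4 -0.6456 -0.7305 -0.0259 | -0.0 -0.0 -0.0121 | rows>= 3.5
```

{"api": "arm_command", "payload": {
  "rows": [
    [[-0.794,-0.566,-0.026,0,0,-0.012,1],[-0.794,-0.566,-0.026,0,0,-0.012,1],[-0.794,-0.566,-0.026,0,0,-0.012,1],[-0.794,-0.566,-0.026,0,0,-0.012,1],[-0.794,-0.566,-0.026,0,0,-0.012,1],[-0.794,-0.566,-0.026,0,0,-0.012,1]]
  ]
}}

```text
t: 0.65
eef_pos: [275.9, 479.1, 408.8]
tcp_rot: [3.141, -0.0, 2.911]
ft_force: [-0.6, 0.2, -0.3]
opening: 0.999
grip_force: 0.0
```

{"api": "arm_command", "payload": {
  "rows": [
    [[-0.749,-0.624,-0.026,0,0,-0.012,1],[-0.749,-0.624,-0.026,0,0,-0.012,1],[-0.749,-0.624,-0.026,0,0,-0.012,1],[-0.749,-0.624,-0.026,0,0,-0.012,1],[-0.749,-0.624,-0.026,0,0,-0.012,1],[-0.749,-0.624,-0.026,0,0,-0.012,1]]
  ]
}}

```text
t: 1.15
eef_pos: [363.6, 363.4, 412.5]
tcp_rot: [3.141, -0.0, 2.987]
ft_force: [-0.5, 0.6, -0.2]
opening: 1.0
grip_force: 0.0
```

{"api": "arm_command", "payload": {
  "rows": [
    [[-0.699,-0.679,-0.026,0,0,-0.012,1],[-0.699,-0.679,-0.026,0,0,-0.012,1],[-0.699,-0.679,-0.026,0,0,-0.012,1],[-0.699,-0.679,-0.026,0,0,-0.012,1],[-0.699,-0.679,-0.026,0,0,-0.012,1],[-0.699,-0.679,-0.026,0,0,-0.012,1]]
  ]
}}

```text
t: 1.65
eef_pos: [451.6, 247.3, 416.2]
tcp_rot: [3.141, -0.0, 3.063]
ft_force: [0.1, 0.6, -0.0]
opening: 1.0
grip_force: 0.0
```

{"api": "arm_command", "payload": {
  "rows": [
    [[-0.646,-0.731,-0.026,0,0,-0.012,1],[-0.646,-0.731,-0.026,0,0,-0.012,1],[-0.646,-0.731,-0.026,0,0,-0.012,1],[-0.646,-0.731,-0.026,0,0,-0.012,1],[-0.646,-0.731,-0.026,0,0,-0.012,1],[-0.646,-0.731,-0.026,0,0,-0.012,1],[-0.646,-0.731,-0.026,0,0,-0.012,1]]
  ]
}}

```text
t: 2.23
eef_pos: [538.9, 131.6, 420.1]
tcp_rot: [3.141, -0.001, 3.141]
ft_force: [-0.1, 0.6, 0.5]
opening: 1.004
grip_force: 0.0
```

Run:
```python
from h import *
s=state();print(s['t'],s['eef_pos'],s['tcp_rot'],s['joints'])
p,W=look('wrist','pics/w1.png')
np.savez('w1',p=p,W=W)
print('floor',np.nanmedian(W[(np.abs(W[...,2])<15)][:,2]))
for nm,lo,hi,mn in (('rack',6,14,300),('teeth',33,42,20),('foot',41,50,60),('all',6,300,300)):
    m,red=masks(p,W,lo,hi)
    for c,ce in comps(m,mn):print(nm,ce,c.sum(),box(c,W))
```

```text
2.2333 [538.93655146 131.55244299 420.10411276] [ 3.14123596e+00 -7.51341423e-04  3.14117784e+00] [ 1.20277346e-01  3.75207609e-01  1.71316408e+00  5.11364869e-04
  1.05392395e+00 -1.45035688e+00]
floor 0.08432969618087327
rack [421.  51.] 10337 [426.1 238.9 125.9 109.1 -88.9  11. ]
rack [152.  50.] 529 [426.4 -27.8 113.9  62.5 -11.7  10.3]
rack [59. 59.] 636 [ 427.4 -144.3   79.3   13.7    2.1   11.5]
rack [434. 152.] 2015 [526.7 266.6 260.   10.   82.2  10. ]
rack [425. 200.] 11588 [583.4 259.6 261.1  65.5  82.6   9.9]
teeth [136.  55.] 626 [434.5 -35.4 112.   49.6   4.8  37.5]
teeth [235.  70.] 177 [441.7  45.8  91.   21.6 -11.   37.7]
teeth [419.  48.] 73 [420.6 230.5  26.5   9.5  25.4  37.2]
teeth [333. 154.] 401 [524.5 147.6  23.6  18.4  82.3  37.6]
teeth [405. 163.] 702 [534.1 222.6  42.8  18.3  82.8  37.7]
teeth [481. 174.] 664 [545.2 305.9  42.6  18.5  82.   37.7]
teeth [549. 183.] 393 [555.7 381.9  25.7  17.6  82.   37.7]
teeth [198. 202.] 537 [582.5 -11.   67.3  40.6   3.5  37.5]
teeth [170. 208.] 33 [583.3 -29.   34.4   4.9   2.3  37.2]
teeth [322. 229.] 355 [607.5 136.8 
[... 396 characters left out ...]
9.] 195 [440.2  46.   92.1  21.7 -10.   45.9]
foot [431.  43.] 691 [416.9 238.4  27.   26.5   5.2  44.7]
foot [185. 214.] 1964 [594.3 -10.3  90.6  31.8   2.8  44.5]
foot [256. 355.] 179 [770.7  55.3  49.5  12.9 -89.1  45.7]
all [150.  61.] 10822 [432.9  -2.3 121.1 117.1  78.4  64.3]
all [421.  50.] 11244 [426.1 238.9 125.9 109.1 -88.9  11.1]
all [55. 60.] 1336 [ 427.2 -149.4   79.6   18.4   -2.6   13.8]
all [428. 203.] 24693 [581.5 259.9 261.1 120.5  82.5  10.9]
all [195. 232.] 5812 [581.5   6.7 165.3 108.3 -27.   45.1]
all [182. 333.] 632 [543.1  82.6  17.2   3.   -1.  293.5]
all [453. 332.] 600 [543.1 179.4  17.9   2.9  -2.1 293.4]
all [260. 348.] 1090 [778.4  60.6  62.4  28.3  73.7  29.1]
```

View pics/w1.png

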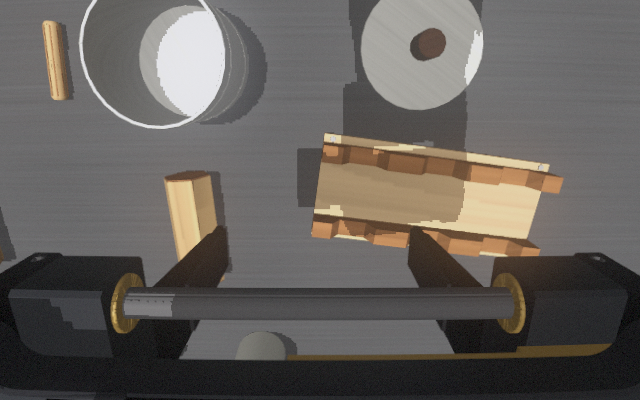

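The wrist view shows foot A at (190,215), the rack at (430,200) with its teeth clear, the lid at (421,50) and the tin at (152,60). Now I fit the foot model and plan the first roll.

```bash
cat >> h.py <<'E'
from scipy.optimize import least_squares
def fitfoot(W,c,yaw,z0=0,rad=85):
    """refine centre xy and yaw of a flat-up foot; x-along from the extent seen"""
    m=(np.hypot(W[...,0]-c[0],W[...,1]-c[1])<rad)&(W[...,2]>z0+25)&(W[...,2]<z0+50)
    q=W[m]
    def f(v):
        t=np.radians(v[1]);d=np.abs(-(q[:,0]-c[0])*np.sin(t)+(q[:,1]-c[1])*np.cos(t)-v[0])
        return q[:,2]-z0-v[2]-np.minimum(45,45-(d-13)*np.tan(np.pi/3))
    r=least_squares(f,[0,yaw,0],loss='soft_l1',diff_step=1e-3);v=r.x;t=np.radians(v[1])
    a=(q[:,0]-c[0])*np.cos(t)+(q[:,1]-c[1])*np.sin(t)
    lo,hi=np.percentile(a,[.3,99.7])
    return v,lo,hi,np.median(np.abs(f(v))),len(q)
E
python3 - <<'E'
from plan import *
W=np.load('w1.npz')['W'];v,lo,hi,e,n=fitfoot(W,(612,-10),2.5);print(v,lo,hi,e,n)
W=look('top')[1]
print(fitfoot(W,(614,-10),2.5));print(fitfoot(W,(602,-295),4.5))
E
```

```text
[-0.0041051   2.73233337 -0.33708717] -62.95001858163207 32.43726958506972 0.6572068826414714 3012
(array([-0.62962283,  2.91474619, -0.11642583]), np.float64(-64.01528434851089), np.float64(65.14260758956327), np.float64(1.7105074941913685), 710)
(array([1.73482152, 4.33697962, 0.1916577 ]), np.float64(-66.05944735830583), np.float64(62.98764351238371), np.float64(1.684223459943496), 697)
```

Run:
```python
from plan import *
C=np.array([614,-10,22.5]);y=2.8;up=np.array([0,0,70])
st=calls([(*tool(C,y,-30,-90,2.5),'above'),(*tool(C,y,-30,-1,2.5),'down')])
print('after grip')
calls([(*tool(C+up,y,-30,-1,2.5),'lift'),(*tool(C+up,y,30,-1),'roll'),(*tool(C+[0,0,1],y,30,-1),'lay'),(*tool(C,y,30,-95),'back')],st)
```

```text
above 1/2 -0.2274 0.0017 0.522 | 0.0417 -0.001 -0.0038 | rows>= 2.1
above 2/2 -0.2258 0.1316 0.5058 | 0.0417 -0.001 -0.0038 | rows>= 2.1
down 1/1 -0.0003 0.0002 0.5933 | -0.0 -0.0001 0.0 | rows>= 2.1
after grip
lift 1/1 -0.0 -0.2335 -0.404 | -0.0 0.0 0.0 | rows>= 1.7
roll 1/2 0.0002 -0.5596 0.3185 | -0.0834 0.0 0.0 | rows>= 4.2
roll 2/2 0.0003 -0.6438 -0.0043 | -0.0834 0.0 0.0 | rows>= 4.2
lay 1/1 0.0 -0.2302 0.3982 | 0.0001 -0.0 0.0001 | rows>= 1.7
back 1/1 0.0001 -0.0034 -0.6209 | -0.0 -0.0 -0.0 | rows>= 2.2
```

{"api": "arm_command", "payload": {
  "rows": [
    [[-0.227,0.002,0.522,0.0417,-0.001,-0.0038,0.25],[-0.227,0.002,0.522,0.0417,-0.001,-0.0038,0.25],[-0.227,0.002,0.522,0.0417,-0.001,-0.0038,0.25],[-0.227,0.002,0.522,0.0417,-0.001,-0.0038,0.25],[-0.227,0.002,0.522,0.0417,-0.001,-0.0038,0.25]]
  ]
}}

```text
t: 2.75
eef_pos: [573.3, 130.8, 343.0]
tcp_rot: [-2.883, 0.003, -3.119]
ft_force: [0.8, 0.3, 1.2]
opening: 0.707
grip_force: 0.0
```

{"api": "arm_command", "payload": {
  "rows": [
    [[-0.226,0.132,0.506,0.0417,-0.001,-0.0038,0.25],[-0.226,0.132,0.506,0.0417,-0.001,-0.0038,0.25],[-0.226,0.132,0.506,0.0417,-0.001,-0.0038,0.25],[-0.226,0.132,0.506,0.0417,-0.001,-0.0038,0.25],[-0.226,0.132,0.506,0.0417,-0.001,-0.0038,0.25],[-0.226,0.132,0.506,0.0417,-0.001,-0.0038,0.25]]
  ]
}}

```text
t: 3.25
eef_pos: [607.5, 130.2, 267.0]
tcp_rot: [-2.621, 0.004, -3.096]
ft_force: [0.0, -0.6, -0.1]
opening: 0.624
grip_force: 0.0
```

Run:
```python
from plan import *
C=np.array([614,-10,22.5]);y=2.8
P,Q=pose();T,S=tool(C,y,-30,-90,2.5);print(P-T,(Q.inv()*S).magnitude(),state()['opening']*95)
calls([(*tool(C,y,-30,-1,2.5),'down')])
W=look('wrist','pics/w2.png')[1];print(fitfoot(W,C[:2],y))
```

```text
[ 0.48115802 -1.81899933  3.23767743] 0.005576938233252236 59.270249397432565
down 1/1 0.0037 0.0198 0.6059 | 0.0004 0.0003 -0.0007 | rows>= 2.2
(array([-0.31621672,  2.84877878, -0.38449711]), np.float64(-64.5666632048689), np.float64(65.17170234970584), np.float64(0.5047216323371515), 10046)
```

View pics/w2.png

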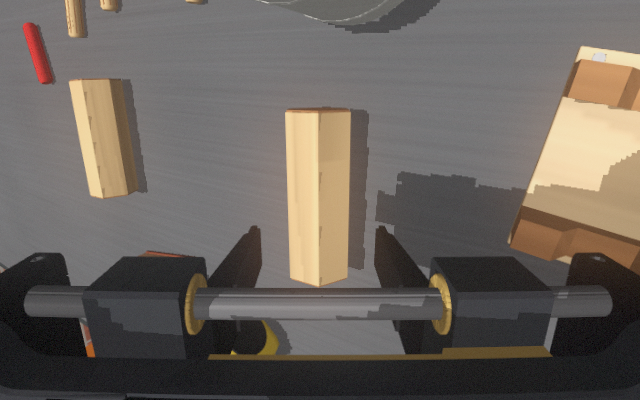

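The wrist view shows the fingers straddling foot A at (318,195), aligned. Now down.

{"api": "arm_command", "payload": {
  "rows": [
    [[0,0,0.3,0,0,0,0.25],[0,0,0.593,0,0,0,0.25],[0,0,0.593,0,0,0,0.25],[0,0,0.593,0,0,0,0.25],[0,0,0.593,0,0,0,0.25],[0,0,0.593,0,0,0,0.25]]
  ]
}}

```text
t: 3.8
eef_pos: [610.3, 86.4, 189.1]
tcp_rot: [-2.618, 0.003, -3.095]
ft_force: [0.2, 0.2, 0.2]
opening: 0.624
grip_force: 0.0
```

Run:
```python
from plan import *
C=np.array([614.3,-10.3,22.5]);y=2.8
P,Q=pose();T,S=tool(C,y,-30,-1,2.5);print(P-T,Q.inv().apply(P-T),(Q.inv()*S).magnitude(),state()['ft_force'])
```

```text
[ 0.80564346 -0.8797542   2.42241536] [-0.77118785 -2.00383893 -1.63738324] 0.003728924067036942 [0.19318555 0.19794084 0.1758785 ]
```

{"api": "arm_command", "payload": {
  "rows": [
    [[0,0,0,0,0,0,-1],[0,0,0,0,0,0,-1],[0,0,0,0,0,0,-1],[0,0,0,0,0,0,-1],[0,0,0,0,0,0,-1],[0,0,0,0,0,0,-1],[0,0,0,0,0,0,-1]]
  ]
}}

```text
t: 4.38
eef_pos: [610.1, 86.0, 187.8]
tcp_rot: [-2.617, 0.001, -3.094]
ft_force: [-0.6, 0.0, 7.2]
opening: 0.472
grip_force: 30.0
```

{"api": "arm_command", "payload": {
  "rows": [
    [[0,-0.1,-0.17,0,0,0,-1],[0,-0.234,-0.404,0,0,0,-1],[0,-0.234,-0.404,0,0,0,-1],[0,-0.234,-0.404,0,0,0,-1],[0,-0.234,-0.404,0,0,0,-1]]
  ]
}}

```text
t: 4.8
eef_pos: [609.6, 85.8, 256.5]
tcp_rot: [-2.618, -0.0, -3.095]
ft_force: [-0.0, -0.1, -2.3]
opening: 0.473
grip_force: 30.0
```

{"api": "arm_command", "payload": {
  "rows": [
    [[0,-0.14,0.08,-0.0208,0,0,-1],[0,-0.28,0.16,-0.0417,0,0,-1],[0,-0.42,0.24,-0.0625,0,0,-1],[0,-0.56,0.318,-0.0834,0,0,-1],[0,-0.56,0.318,-0.0834,0,0,-1]]
  ]
}}

```text
t: 5.22
eef_pos: [614.5, -14.5, 256.0]
tcp_rot: [3.134, -0.001, -3.098]
ft_force: [-0.0, 0.8, -1.0]
opening: 0.471
grip_force: 30.0
```

{"api": "arm_command", "payload": {
  "rows": [
    [[0,-0.16,0,-0.0208,0,0,-1],[0,-0.32,0,-0.0417,0,0,-1],[0,-0.48,0,-0.0625,0,0,-1],[0,-0.644,-0.004,-0.0834,0,0,-1],[0,-0.644,-0.004,-0.0834,0,0,-1],[0,-0.644,-0.004,-0.0834,0,0,-1],[0,-0.644,-0.004,-0.0834,0,0,-1]]
  ]
}}

```text
t: 5.8
eef_pos: [618.6, -107.0, 256.8]
tcp_rot: [2.619, -0.003, -3.095]
ft_force: [0.4, -0.2, -1.4]
opening: 0.469
grip_force: 30.0
```

Run:
```python
from plan import *
C=np.array([614.3,-10.3,22.5]);y=2.8;up=np.array([0,0,70])
P,Q=pose();T,S=tool(C+up,y,30,-1);print(P-T,(Q.inv()*S).magnitude(),state()['ft_force'],state()['joints'])
print(Q.apply([0,0,192.])+P)
calls([(*tool(C+[0,0,1],y,30,-2),'lay'),(*tool(C,y,30,-95),'back')])
p,W=look('side','pics/s1.png')
p,W=look('wrist')
cv2.imwrite('pics/ws1.png',np.vstack([p[:,:,::-1],cv2.imread('pics/s1.png')[130:330]]))
```

```text
[-0.31850501 -1.34790005 -1.13890738] 0.004221391089166453 [ 0.4329172  -0.18275057 -1.41846267] [-0.33716662  0.69182745  1.66379042  0.55373405  1.07155247 -2.29385761]
[613.7267347  -11.37747077  90.36988753]
lay 1/1 -0.0039 -0.218 0.3898 | -0.0002 -0.0002 -0.0006 | rows>= 1.6
back 1/1 0.0 -0.0034 -0.6142 | -0.0 0.0 -0.0 | rows>= 2.2
```

View pics/ws1.png

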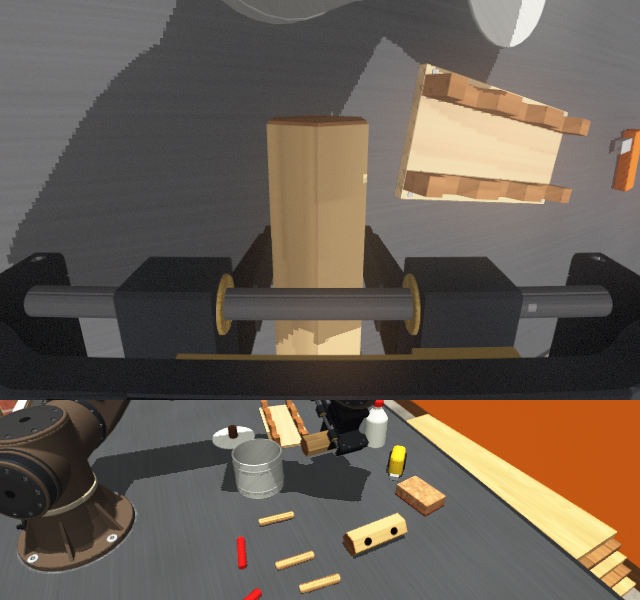

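The bored flat seems to be on the +y side now, judging by an outline notch at (365,178). Laying it down.

{"api": "arm_command", "payload": {
  "rows": [
    [[0,-0.08,0.13,0,0,0,-1],[0,-0.15,0.26,0,0,0,-1],[0,-0.21,0.36,0,0,0,-1],[0,-0.224,0.389,0,0,0,-1],[0,-0.224,0.389,0,0,0,-1],[0,-0.224,0.389,0,0,0,-1],[0,-0.224,0.389,0,0,0,-1]]
  ]
}}

```text
t: 6.48
eef_pos: [619.2, -106.9, 191.9]
tcp_rot: [2.618, 0.001, -3.094]
ft_force: [0.4, 0.4, -1.2]
opening: 0.473
grip_force: 30.0
```

{"api": "arm_command", "payload": {
  "rows": [
    [[0,0,0,0,0,0,0.25],[0,0,0,0,0,0,0.25],[0,0,0,0,0,0,0.25],[0,0,0,0,0,0,0.25],[0,0,0,0,0,0,0.25]]
  ]
}}

```text
t: 6.9
eef_pos: [618.9, -107.3, 191.0]
tcp_rot: [2.618, 0.0, -3.095]
ft_force: [-0.4, -0.6, 0.0]
opening: 0.622
grip_force: 0.0
```

{"api": "arm_command", "payload": {
  "rows": [
    [[0,0,-0.2,0,0,0,0.25],[0,0,-0.4,0,0,0,0.25],[0,0,-0.62,0,0,0,0.25],[0,0,-0.62,0,0,0,0.25],[0,0,-0.62,0,0,0,0.25],[0,0,-0.62,0,0,0,0.25]]
  ]
}}

```text
t: 7.4
eef_pos: [620.8, -153.6, 270.8]
tcp_rot: [2.617, -0.001, -3.095]
ft_force: [-0.1, 0.1, -0.4]
opening: 0.622
grip_force: 0.0
```

Run:
```python
from plan import *
C=np.array([614.3,-10.3,22.5]);y=2.8
p,W=look('wrist','pics/w3.png');np.savez('w3',p=p,W=W);v,*r=fitfoot(W,C[:2],y);print(v,r)
C=C+[0,v[0],0];y=v[1]
st=calls([(*tool(C,y,-30,-95,-2),'swing'),(*tool(C,y,-30,-1,-2),'down')])
print('gripped');N=np.array([581.5,258.8,44.5]);up=np.array([0,0,80]);K=np.array([570.4,174.5,44.5])
calls([(*tool(C+[0,0,100],y,-30,-1,-2),'lift'),(*tool(K+up,-7.5,30,-1,0),'over'),(*tool(K+[0,0,1],-7.5,30,-1,0),'lay'),(*tool(K,-7.5,30,-95),'back')],st)
```

```text
[-3.90006981  2.75739786 -0.14410923] [np.float64(-64.90820148644173), np.float64(64.93371748807655), np.float64(0.5080240784330314), 9825]
swing 1/2 0.0006 0.8079 0.4678 | 0.0834 -0.0001 -0.0001 | rows>= 4.2
swing 2/2 0.0002 0.9335 0.0008 | 0.0834 -0.0001 -0.0001 | rows>= 4.2
down 1/1 -0.0002 -0.0002 0.6267 | 0.0 -0.0001 0.0 | rows>= 2.3
gripped
lift 1/1 -0.0001 -0.3332 -0.5775 | 0.0 0.0 0.0 | rows>= 2.4
over 1/1 0.3451 0.0132 -0.0153 | -0.1662 0.0 0.0299 | rows>= 8.5
lay 1/1 0.0001 -0.2634 0.456 | 0.0 0.0 -0.0 | rows>= 1.9
back 1/1 -0.0001 -0.0032 -0.6209 | 0.0 0.0 -0.0 | rows>= 2.2
```

View pics/w3.png

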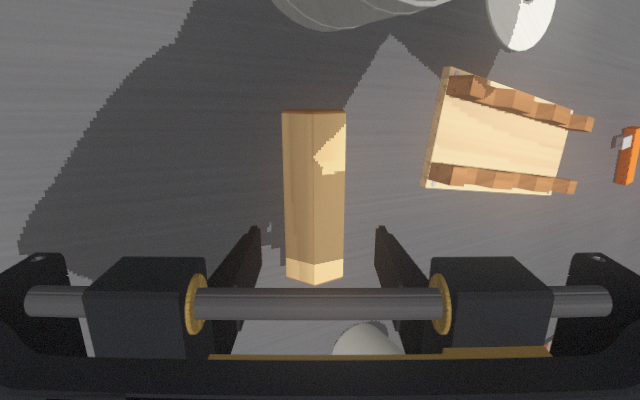

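The foot has rolled cleanly. No bores show on its top or −y flats; swinging over to see the +y side.

{"api": "arm_command", "payload": {
  "rows": [
    [[0,0.2,0.117,0.0208,0,0,0.25],[0,0.4,0.234,0.0417,0,0,0.25],[0,0.6,0.35,0.0625,0,0,0.25],[0,0.808,0.468,0.0834,0,0,0.25],[0,0.808,0.468,0.0834,0,0,0.25]]
  ]
}}

```text
t: 7.87
eef_pos: [613.7, -7.6, 270.1]
tcp_rot: [-3.135, -0.001, -3.09]
ft_force: [-0.4, 0.8, -0.4]
opening: 0.627
grip_force: 0.0
```

{"api": "arm_command", "payload": {
  "rows": [
    [[0,0.233,0,0.0208,0,0,0.25],[0,0.466,0,0.0417,0,0,0.25],[0,0.7,0,0.0625,0,0,0.25],[0,0.933,0,0.0834,0,0,0.25],[0,0.933,0,0.0834,0,0,0.25],[0,0.933,0,0.0834,0,0,0.25],[0,0.933,0,0.0834,0,0,0.25],[0,0.933,0,0.0834,0,0,0.25]]
  ]
}}

```text
t: 8.53
eef_pos: [608.0, 125.3, 270.4]
tcp_rot: [-2.619, -0.002, -3.095]
ft_force: [-0.6, 0.2, 0.4]
opening: 0.626
grip_force: 0.0
```

Run:
```python
from plan import *
C=np.array([614.3,-14.2,22.5]);y=2.8
P,Q=pose();T,S=tool(C,y,-30,-95,-2);print(P-T,Q.inv().apply(P-T),(Q.inv()*S).magnitude(),state()['joints'])
p,W=look('wrist','pics/w4.png');print(fitfoot(W,C[:2],y))
cv2.imwrite('pics/w4c.png',p[80:300,200:440,::-1])
calls([(*tool(C,y,-30,-1,-2),'down')])
```

```text
[ 0.55290337 -1.05807738  0.12854734] [-0.50333225 -1.00273552  0.42770599] 0.0035362759555609144 [ 0.16236965  0.66282605  1.68129125 -0.64249562  0.97275856 -1.03807472]
(array([ 0.04474362,  2.80011755, -0.38316807]), np.float64(-64.51446522347945), np.float64(65.25212228000609), np.float64(0.5047477816954675), 9850)
down 1/1 0.0022 0.0092 0.6239 | 0.0002 -0.0004 -0.0004 | rows>= 2.2
```

View pics/w4c.png

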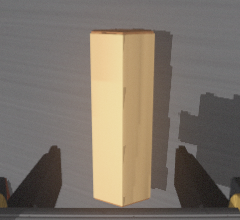

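No bores on the +y flat either, so they were on the bottom; another roll the same way is needed. Roll 2.

{"api": "arm_command", "payload": {
  "rows": [
    [[0,0.005,0.3,0,0,0,0.25],[0,0.005,0.55,0,0,0,0.25],[0,0.005,0.625,0,0,0,0.25],[0,0.005,0.625,0,0,0,0.25],[0,0.005,0.625,0,0,0,0.25],[0,0.005,0.625,0,0,0,0.25]]
  ]
}}

```text
t: 9.08
eef_pos: [610.7, 80.0, 191.1]
tcp_rot: [-2.618, 0.002, -3.095]
ft_force: [1.0, -0.1, 0.9]
opening: 0.629
grip_force: 0.0
```

{"api": "arm_command", "payload": {
  "rows": [
    [[0,0,0,0,0,0,-1],[0,0,0,0,0,0,-1],[0,0,0,0,0,0,-1],[0,0,0,0,0,0,-1],[0,0,0,0,0,0,-1],[0,0,0,0,0,0,-1]]
  ]
}}

```text
t: 9.58
eef_pos: [610.3, 80.3, 190.5]
tcp_rot: [-2.618, 0.001, -3.094]
ft_force: [-1.2, 4.3, 7.7]
opening: 0.47
grip_force: 30.0
```

{"api": "arm_command", "payload": {
  "rows": [
    [[0,-0.1,-0.17,0,0,0,-1],[0,-0.234,-0.404,0,0,0,-1],[0,-0.234,-0.404,0,0,0,-1],[0,-0.234,-0.404,0,0,0,-1],[0,-0.234,-0.404,0,0,0,-1]]
  ]
}}

```text
t: 10.0
eef_pos: [609.9, 79.8, 259.3]
tcp_rot: [-2.618, -0.0, -3.095]
ft_force: [-0.0, -0.6, -2.0]
opening: 0.471
grip_force: 29.9
```

{"api": "arm_command", "payload": {
  "rows": [
    [[0,-0.14,0.08,-0.0208,0,0,-1],[0,-0.28,0.16,-0.0417,0,0,-1],[0,-0.42,0.24,-0.0625,0,0,-1],[0,-0.56,0.318,-0.0834,0,0,-1],[0,-0.56,0.318,-0.0834,0,0,-1]]
  ]
}}

```text
t: 10.42
eef_pos: [614.7, -20.5, 258.8]
tcp_rot: [3.134, -0.001, -3.098]
ft_force: [0.0, -1.3, -1.4]
opening: 0.469
grip_force: 29.9
```

{"api": "arm_command", "payload": {
  "rows": [
    [[0,-0.16,0,-0.0208,0,0,-1],[0,-0.32,0,-0.0417,0,0,-1],[0,-0.48,0,-0.0625,0,0,-1],[0,-0.644,-0.004,-0.0834,0,0,-1],[0,-0.644,-0.004,-0.0834,0,0,-1],[0,-0.644,-0.004,-0.0834,0,0,-1],[0,-0.644,-0.004,-0.0834,0,0,-1]]
  ]
}}

```text
t: 11.0
eef_pos: [618.9, -113.0, 259.6]
tcp_rot: [2.619, -0.003, -3.095]
ft_force: [-0.8, 1.3, -1.1]
opening: 0.471
grip_force: 29.9
```

Run:
```python
from plan import *
C=np.array([614.3,-14.2,22.5]);y=2.8
P,Q=pose();print(Q.apply([0,0,192.])+P,Q.as_euler('xyz'),state()['joints'])
p,W=look('side','pics/s2.png');q,W=look('wrist')
cv2.imwrite('pics/s2c.png',cv2.resize(np.hstack([p[130:330,250:450],q[100:300,220:420]])[:,:,::-1],(800,400)))
```

```text
[613.98247038 -17.3341217   93.16820687] [ 2.61925214 -0.00313915 -3.09547483] [-0.3458676   0.68993413  1.65772225  0.5481793   1.08167645 -2.29495545]
```

View pics/s2c.png

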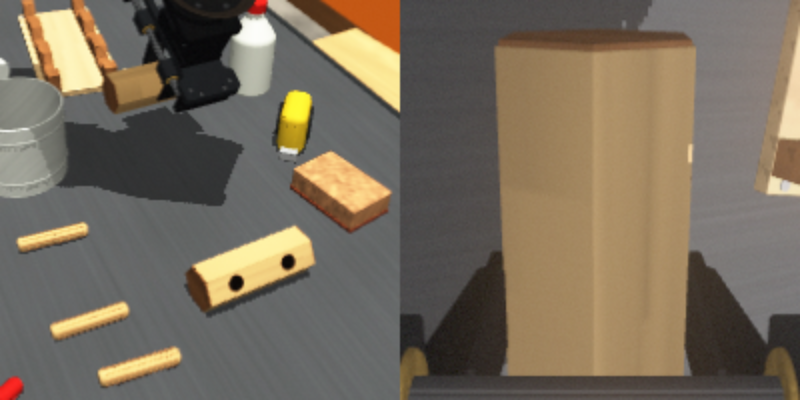

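{"api": "arm_command", "payload": {
  "rows": [
    [[0,-0.08,0.13,0,0,0,-1],[0,-0.15,0.26,0,0,0,-1],[0,-0.21,0.365,0,0,0,-1],[0,-0.23,0.398,0,0,0,-1],[0,-0.23,0.398,0,0,0,-1],[0,-0.23,0.398,0,0,0,-1],[0,-0.23,0.398,0,0,0,-1]]
  ]
}}

```text
t: 11.68
eef_pos: [619.4, -112.8, 192.7]
tcp_rot: [2.619, 0.001, -3.094]
ft_force: [0.8, 0.7, -1.3]
opening: 0.472
grip_force: 30.0
```

{"api": "arm_command", "payload": {
  "rows": [
    [[0,0,0,0,0,0,0.25],[0,0,0,0,0,0,0.25],[0,0,0,0,0,0,0.25],[0,0,0,0,0,0,0.25],[0,0,0,0,0,0,0.25]]
  ]
}}

```text
t: 12.1
eef_pos: [619.2, -113.4, 192.2]
tcp_rot: [2.618, 0.0, -3.095]
ft_force: [0.1, 0.7, 0.1]
opening: 0.621
grip_force: 0.0
```

{"api": "arm_command", "payload": {
  "rows": [
    [[0,0,-0.2,0,0,0,0.25],[0,0,-0.4,0,0,0,0.25],[0,0,-0.62,0,0,0,0.25],[0,0,-0.62,0,0,0,0.25],[0,0,-0.62,0,0,0,0.25]]
  ]
}}

```text
t: 12.52
eef_pos: [621.4, -160.6, 273.9]
tcp_rot: [2.619, 0.002, -3.096]
ft_force: [0.4, -0.2, -0.2]
opening: 0.629
grip_force: 0.0
```

{"api": "arm_command", "payload": {
  "rows": [
    [[0,0.2,0.117,0.0208,0,0,0.25],[0,0.4,0.234,0.0417,0,0,0.25],[0,0.6,0.35,0.0625,0,0,0.25],[0,0.808,0.468,0.0834,0,0,0.25],[0,0.808,0.468,0.0834,0,0,0.25]]
  ]
}}

```text
t: 12.93
eef_pos: [613.9, -13.7, 271.4]
tcp_rot: [-3.136, -0.001, -3.09]
ft_force: [1.0, -0.0, 0.0]
opening: 0.624
grip_force: 0.0
```

{"api": "arm_command", "payload": {
  "rows": [
    [[0,0.233,0,0.0208,0,0,0.25],[0,0.466,0,0.0417,0,0,0.25],[0,0.7,0,0.0625,0,0,0.25],[0,0.933,0,0.0834,0,0,0.25],[0,0.933,0,0.0834,0,0,0.25],[0,0.933,0,0.0834,0,0,0.25],[0,0.933,0,0.0834,0,0,0.25],[0,0.933,0,0.0834,0,0,0.25]]
  ]
}}

```text
t: 13.6
eef_pos: [608.2, 119.2, 271.7]
tcp_rot: [-2.62, -0.002, -3.096]
ft_force: [-0.6, 0.2, 0.3]
opening: 0.625
grip_force: 0.0
```

Run:
```python
from plan import *
C=np.array([614.3,-18,22.5]);y=2.8
p,W=look('wrist','pics/w5.png');v,*r=fitfoot(W,C[:2],y);print(v,r)
C[1]+=v[0];y=v[1]
P,Q=pose();T,S=tool(C,y,-30,-95,-2);print(P-T,Q.inv().apply(P-T),(Q.inv()*S).magnitude())
# dark pixels (bore) on the foot's faces
m=(np.hypot(W[...,0]-C[0],W[...,1]-C[1])<75)&(W[...,2]>8)&(W[...,2]<50)&(p.max(-1)<60)
for c,ce in comps(m,10):print('dark',ce,c.sum(),W[c].mean(0).round(1))
calls([(*tool(C,y,-30,-1,-2),'down')])
cv2.imwrite('pics/w5c.png',p[80:300,200:440,::-1])
```

```text
[ 0.16968108  2.61775252 -0.36086435] [np.float64(-64.75274704683605), np.float64(65.10909942005239), np.float64(0.5234503971353135), 9864]
[ 0.44784387 -3.89380864  1.64159471] [-0.26901112 -4.20785894  0.5279197 ] 0.0017186284058508423
down 1/1 0.0011 0.0273 0.6231 | 0.0002 -0.0002 0.0 | rows>= 2.2
```

View pics/w5c.png

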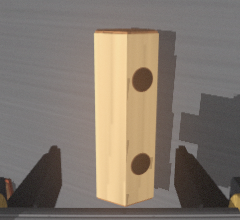

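Bores now face the +y upper flat (142,78 and 142,163). One last roll takes them up and straight into the rack. Grip and lift.

{"api": "arm_command", "payload": {
  "rows": [
    [[0,0.027,0.3,0,0,0,0.25],[0.001,0.027,0.55,0,0,0,0.25],[0.001,0.027,0.623,0,0,0,0.25],[0.001,0.027,0.623,0,0,0,0.25],[0.001,0.027,0.623,0,0,0,0.25],[0.001,0.027,0.623,0,0,0,0.25]]
  ]
}}

```text
t: 14.15
eef_pos: [610.7, 76.9, 191.1]
tcp_rot: [-2.618, 0.002, -3.095]
ft_force: [0.3, 0.4, 0.0]
opening: 0.625
grip_force: 0.0
```

{"api": "arm_command", "payload": {
  "rows": [
    [[0,0,0,0,0,0,-1],[0,0,0,0,0,0,-1],[0,0,0,0,0,0,-1],[0,0,0,0,0,0,-1],[0,0,0,0,0,0,-1],[0,0,0,0,0,0,-1]]
  ]
}}

```text
t: 14.65
eef_pos: [610.3, 77.3, 190.4]
tcp_rot: [-2.618, 0.001, -3.094]
ft_force: [-0.6, 3.8, 7.8]
opening: 0.467
grip_force: 30.0
```

{"api": "arm_command", "payload": {
  "rows": [
    [[0,-0.1,-0.17,0,0,0,-1],[0,-0.2,-0.34,0,0,0,-1],[0,-0.333,-0.578,0,0,0,-1],[0,-0.333,-0.578,0,0,0,-1],[0,-0.333,-0.578,0,0,0,-1],[0,-0.333,-0.578,0,0,0,-1]]
  ]
}}

```text
t: 15.15
eef_pos: [609.9, 76.9, 289.3]
tcp_rot: [-2.618, -0.0, -3.095]
ft_force: [0.5, 0.5, -1.6]
opening: 0.47
grip_force: 30.0
```

Run:
```python
from plan import *
P,Q=pose();M=Q.as_matrix()
# held centre: on the tool axis, tip offset chosen so that it was near z=22.5 (+0.5) on the bench
print(P+M[:,2]*192, state()['opening'])
up=np.array([0,0,80]);K=np.array([570.4,174.5,44.5])
calls([(*tool(K+up,-7.5,30,-2,0),'over')])
```

```text
[614.29115481 -19.00238551 122.99654411] 0.47034813432055095
over 1/1 0.3455 0.0227 -0.0247 | -0.1663 -0.0 0.0296 | rows>= 8.5
```

{"api": "arm_command", "payload": {
  "rows": [
    [[0.04,0,0,-0.0184,0,0.0033,-1],[0.08,0,0,-0.0369,0,0.0066,-1],[0.12,0,0,-0.0554,0,0.0099,-1],[0.16,0.005,-0.005,-0.0738,0,0.0132,-1],[0.2,0.01,-0.01,-0.0923,0,0.0165,-1],[0.24,0.015,-0.015,-0.1108,0,0.0198,-1],[0.28,0.02,-0.02,-0.1293,0,0.023,-1],[0.32,0.023,-0.025,-0.148,0,0.0263,-1],[0.346,0.023,-0.025,-0.1663,0,0.0296,-1],[0.346,0.023,-0.025,-0.1663,0,0.0296,-1]]
  ]
}}

```text
t: 15.98
eef_pos: [557.4, 78.9, 289.4]
tcp_rot: [2.613, -0.005, 3.008]
ft_force: [0.5, 0.1, -1.2]
opening: 0.467
grip_force: 30.0
```

{"api": "arm_command", "payload": {
  "rows": [
    [[0,0,0,0,0,0,-1],[0,0,0,0,0,0,-1],[0,0,0,0,0,0,-1]]
  ]
}}

```text
t: 16.23
eef_pos: [558.3, 79.4, 290.6]
tcp_rot: [2.621, -0.001, 3.012]
ft_force: [0.4, 1.1, -1.2]
opening: 0.469
grip_force: 30.0
```

Run:
```python
from plan import *
P,Q=pose();M=Q.as_matrix();H=P+M[:,2]*192;print(H,Q.as_euler('xyz'),state()['joints'])
K=np.array([570.4,174.5,44.5])
p,W=look('wrist','pics/w6.png');v,*r=fitfoot(W,H[:2],-7.5,z0=H[2]-22.5);print(v,r)
t=np.radians(v[1]);c=H+v[0]*np.array([-np.sin(t),np.cos(t),0])+[0,0,v[2]];print('held centre',c)
m,red=masks(p,W,34,41)
for q,ce in comps(m,60):print('teeth',ce,q.sum(),box(q,W))
calls([(P+K-c,Q*R.identity(),'lay')])
```

```text
[570.56297257 174.04177847 123.97560128] [ 2.62121141e+00 -6.63178591e-04  3.01168519e+00] [-0.04865056  0.55267609  1.85737664  0.73344761  0.83359328 -2.02185685]
[ 0.11238917 -7.34557245 -1.38022929] [np.float64(-65.4267239937397), np.float64(57.136339796815776), np.float64(0.538867878561291), 18462]
held centre [570.57734192 174.15324527 122.59537199]
teeth [454. 129.] 371 [555.9 381.8  25.6  18.3  82.3  37.9]
teeth [394. 133.] 773 [545.5 306.   40.8  18.3  81.5  37.9]
teeth [208. 147.] 954 [524.6 147.4  23.6  18.3  82.9  37.8]
teeth [445. 210.] 314 [638.6 370.9  24.8  18.6  82.7  37.6]
teeth [389. 223.] 658 [628.6 294.8  41.4  18.7  82.6  37.8]
teeth [221. 254.] 228 [603.2 140.2  27.8  14.5  44.6  37.4]
lay 1/1 0.001 -0.2582 0.4532 | 0.0001 0.0 0.0 | rows>= 1.9
```

View pics/w6.png

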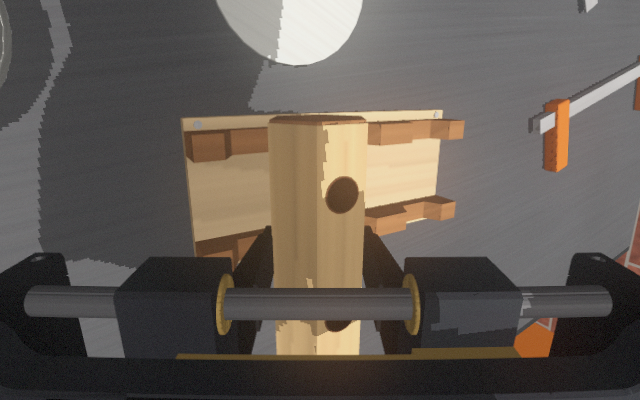

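Held foot over notch 1, with the bored flat on top (bores at 342,193 and 340,325). Laying it into the notches.

{"api": "arm_command", "payload": {
  "rows": [
    [[0,-0.07,0.13,0,0,0,-1],[0,-0.14,0.25,0,0,0,-1],[0,-0.19,0.34,0,0,0,-1],[0,-0.22,0.4,0,0,0,-1],[0.001,-0.245,0.435,0,0,0,-1],[0.001,-0.257,0.451,0,0,0,-1],[0.001,-0.257,0.451,0,0,0,-1],[0.001,-0.257,0.451,0,0,0,-1],[0.001,-0.257,0.451,0,0,0,-1]]
  ]
}}

```text
t: 17.03
eef_pos: [558.2, 79.7, 213.9]
tcp_rot: [2.618, 0.001, 3.011]
ft_force: [-0.8, 1.0, -1.7]
opening: 0.468
grip_force: 30.0
```

Run:
```python
from plan import *
P,Q=pose();M=Q.as_matrix();H=P+M[:,2]*193.6;print(H-[570.4,174.5,44.5],state()['ft_force'],state()['moment'])
p,W=look('wrist');v,*r=fitfoot(W,H[:2],-7.5,z0=22);print(v,r)
```

```text
[0.57107995 1.17664453 1.70748736] [-0.75148184  0.95388126 -1.68975023] [-0.40091205  0.06778349  0.03680004]
[-0.67652442 -7.45271738  1.66157656] [np.float64(-65.46902283326835), np.float64(57.53450101522457), np.float64(0.551603565570467), 19473]
```

{"api": "arm_command", "payload": {
  "rows": [
    [[0,-0.006,0.008,0,0,0,-1],[0,-0.006,0.008,0,0,0,-1],[0,-0.006,0.008,0,0,0,-1],[0,-0.006,0.008,0,0,0,0.2],[0,-0.006,0.008,0,0,0,0.2],[0,-0.006,0.008,0,0,0,0.2],[0,-0.006,0.008,0,0,0,0.2],[0,-0.006,0.008,0,0,0,0.2]]
  ]
}}

```text
t: 17.75
eef_pos: [558.0, 79.6, 211.6]
tcp_rot: [2.618, -0.0, 3.011]
ft_force: [-0.7, -0.6, 0.5]
opening: 0.597
grip_force: 0.0
```

{"api": "arm_command", "payload": {
  "rows": [
    [[0,0,-0.1,0,0,0,0.2],[0,0,-0.3,0,0,0,0.2],[0,0,-0.6,0,0,0,0.2],[0,0,-0.7,0,0,0,0.2],[0,0,-0.7,0,0,0,0.2],[0,0,-0.7,0,0,0,0.2]]
  ]
}}

```text
t: 18.25
eef_pos: [551.1, 27.2, 303.1]
tcp_rot: [2.618, 0.001, 3.01]
ft_force: [-0.3, 0.3, 0.2]
opening: 0.602
grip_force: 0.0
```

Run:
```python
from plan import *
p,W=look('wrist','pics/w7.png');v,*r=fitfoot(W,(570.4,174.5),-7.5,z0=22);print(v,r)
W=look('top')[1];v,lo,hi,*r=fitfoot(W,(602,-293.4),4.3);print(v,lo,hi,r)
C=np.array([602+(lo+hi)/2,-293.4+v[0],22.5]);y=v[1];print(C,y)
up=np.array([0,0,200])
calls([(*tool(np.array([580,60,160]),-2,0,-60,0),'via'),(*tool(C+[0,0,50],y,30,-90,2),'above')])
```

```text
[ 1.11978906 -7.42333432 -0.14050245] [np.float64(-65.28740719692985), np.float64(64.49742988598629), np.float64(0.5290615416804112), 8902]
[0.15477297 4.35374846 0.45453695] -66.26407278176661 62.851066376035554 [np.float64(1.7292468048296286), 681]
[ 600.2934968  -293.24522703   22.5       ] 4.353748459057662
via 1/1 -0.1631 0.5673 -0.507 | 0.0833 0.0038 -0.015 | rows>= 4.3
above 1/4 -0.0798 -0.8162 0.1566 | -0.0208 0.0011 -0.0043 | rows>= 3.0
above 2/4 -0.0582 -0.8315 0.0483 | -0.0208 0.0011 -0.0043 | rows>= 3.0
above 3/4 -0.0356 -0.832 -0.0608 | -0.0208 0.0011 -0.0043 | rows>= 3.0
above 4/4 -0.0124 -0.8176 -0.169 | -0.0208 0.0011 -0.0043 | rows>= 3.0
```

Foot A is seated (height error −0.1 mm, yaw −7.4°). Next is foot B: start at +30° tilt, finish at −30°.

Run:
```python
from plan import *
C=np.array([600.3,-293.3,22.5]);y=4.35
calls([(*tool(C+[0,0,30],y,30,-80,2),'above')])
```

```text
above 1/3 -0.2628 -0.867 -0.4645 | 0.0 0.0054 -0.0095 | rows>= 3.7
above 2/3 -0.1946 -0.8807 -0.4723 | 0.0 0.0054 -0.0095 | rows>= 3.7
above 3/3 -0.1257 -0.8902 -0.4778 | 0.0 0.0054 -0.0095 | rows>= 3.7
```

{"api": "arm_command", "payload": {
  "rows": [
    [[-0.066,-0.217,-0.116,0,0.0013,-0.0024,0.25],[-0.131,-0.434,-0.232,0,0.0027,-0.0048,0.25],[-0.197,-0.65,-0.348,0,0.004,-0.0071,0.25],[-0.263,-0.867,-0.465,0,0.0054,-0.0095,0.25],[-0.263,-0.867,-0.465,0,0.0054,-0.0095,0.25]]
  ]
}}

```text
t: 18.77
eef_pos: [571.9, -128.6, 296.0]
tcp_rot: [2.619, -0.0, 3.077]
ft_force: [-0.8, 0.4, 0.4]
opening: 0.625
grip_force: 0.0
```

{"api": "arm_command", "payload": {
  "rows": [
    [[-0.049,-0.22,-0.118,0,0.0013,-0.0024,0.25],[-0.097,-0.44,-0.236,0,0.0027,-0.0048,0.25],[-0.146,-0.66,-0.354,0,0.004,-0.0071,0.25],[-0.195,-0.881,-0.472,0,0.0054,-0.0095,0.25],[-0.195,-0.881,-0.472,0,0.0054,-0.0095,0.25]]
  ]
}}

```text
t: 19.18
eef_pos: [591.3, -280.2, 290.9]
tcp_rot: [2.618, 0.0, -3.138]
ft_force: [-0.2, -0.2, 0.4]
opening: 0.628
grip_force: 0.0
```

{"api": "arm_command", "payload": {
  "rows": [
    [[-0.031,-0.222,-0.12,0,0.0013,-0.0024,0.25],[-0.063,-0.445,-0.239,0,0.0027,-0.0048,0.25],[-0.094,-0.667,-0.358,0,0.004,-0.0071,0.25],[-0.126,-0.89,-0.478,0,0.0054,-0.0095,0.25],[-0.126,-0.89,-0.478,0,0.0054,-0.0095,0.25],[-0.126,-0.89,-0.478,0,0.0054,-0.0095,0.25],[-0.126,-0.89,-0.478,0,0.0054,-0.0095,0.25],[-0.126,-0.89,-0.478,0,0.0054,-0.0095,0.25]]
  ]
}}

```text
t: 19.85
eef_pos: [611.2, -424.9, 287.8]
tcp_rot: [2.617, 0.0, -3.065]
ft_force: [-0.4, 0.2, -0.2]
opening: 0.628
grip_force: 0.0
```

Run:
```python
from plan import *
C=np.array([600.3,-293.3,22.5]);y=4.35
P,Q=pose();T,S=tool(C+[0,0,30],y,30,-80,2);print(P-T,(Q.inv()*S).magnitude(),state()['joints'])
p,W=look('wrist','pics/w8.png');v,lo,hi,*r=fitfoot(W,C[:2],y);print(v,lo,hi,r)
y=v[1];t=np.radians(y);C[:2]+=v[0]*np.array([-np.sin(t),np.cos(t)])+(lo+65)*np.array([np.cos(t),np.sin(t)]);print(C,y)
m=(np.hypot(W[...,0]-C[0],W[...,1]-C[1])<75)&(W[...,2]>5)&(W[...,2]<50)&(p.max(-1)<70)
for c,ce in comps(m,10):print('dark',ce,c.sum(),W[c].mean(0).round(1))
calls([(*tool(C,y,30,-1,2),'down')])
```

```text
[0.76779708 1.28504467 0.4698521 ] 0.0015784814772417705 [-0.73434235  0.82218781  1.2564899   0.35486553  1.46707233 -2.4916829 ]
[ 0.78478201  4.3488422  -0.16372063] -64.92103671140852 64.88750644442925 [np.float64(0.5210327478918728), 9099]
[ 600.3192269 -292.5114898   22.5      ] 4.3488422046789745
dark [278. 155.] 240 [ 570.  -314.8   34. ]
down 1/1 0.0057 -0.106 0.7037 | 0.0001 0.0001 0.0001 | rows>= 2.6
```

Bores confirmed on B's −y upper flat. Grip and lift.

{"api": "arm_command", "payload": {
  "rows": [
    [[0.006,-0.106,0.2,0,0,0,0.25],[0.006,-0.106,0.45,0,0,0,0.25],[0.006,-0.106,0.65,0,0,0,0.25],[0.006,-0.106,0.704,0,0,0,0.25],[0.006,-0.106,0.704,0,0,0,0.25],[0.006,-0.106,0.704,0,0,0,0.25],[0.006,-0.106,0.704,0,0,0,0.25]]
  ]
}}

```text
t: 20.48
eef_pos: [607.6, -388.4, 191.3]
tcp_rot: [2.62, 0.004, -3.067]
ft_force: [0.7, 0.1, 0.4]
opening: 0.627
grip_force: 0.0
```

{"api": "arm_command", "payload": {
  "rows": [
    [[0,0,0,0,0,0,-1],[0,0,0,0,0,0,-1],[0,0,0,0,0,0,-1],[0,0,0,0,0,0,-1],[0,0,0,0,0,0,-1],[0,0,0,0,0,0,-1]]
  ]
}}

```text
t: 20.98
eef_pos: [607.0, -388.1, 190.2]
tcp_rot: [2.618, 0.002, -3.067]
ft_force: [-1.2, -0.1, 5.6]
opening: 0.47
grip_force: 30.0
```

{"api": "arm_command", "payload": {
  "rows": [
    [[0,0.1,-0.17,0,0,0,-1],[0,0.2,-0.34,0,0,0,-1],[0,0.333,-0.578,0,0,0,-1],[0,0.45,-0.779,0,0,0,-1],[0,0.45,-0.779,0,0,0,-1],[0,0.45,-0.779,0,0,0,-1]]
  ]
}}

```text
t: 21.48
eef_pos: [606.7, -387.8, 326.3]
tcp_rot: [2.621, 0.004, -3.067]
ft_force: [0.4, -0.6, -1.8]
opening: 0.47
grip_force: 30.0
```

Run:
```python
from plan import *
P,Q=pose();M=Q.as_matrix();print(P+M[:,2]*192,state()['opening'])
K=np.array([592.6,343.1,44.5])
st=calls([(*tool(np.array([590,-150,180]),0,0,-2,0),'mid'),(*tool(np.array([590,0,180]),-5,0,-2,0),'mid2'),(*tool(K+[0,0,110],-7.5,-30,-2,0),'over')])
```

```text
[ 600.25325673 -292.56289055  159.67998657] 0.4699956584883555
mid 1/2 -0.0043 0.7653 0.2629 | 0.0414 -0.0012 0.0059 | rows>= 2.9
mid 2/2 0.0263 0.8068 0.0572 | 0.0414 -0.0012 0.0059 | rows>= 2.9
mid2 1/2 -0.0001 0.5 0.0001 | 0.0 -0.0 0.007 | rows>= 1.8
mid2 2/2 0.0219 0.4995 0.0001 | 0.0 -0.0 0.007 | rows>= 1.8
over 1/3 0.0518 0.9731 0.1139 | 0.0278 0.0006 0.0022 | rows>= 3.5
over 2/3 0.0652 0.9774 -0.0566 | 0.0278 0.0006 0.0022 | rows>= 3.5
over 3/3 0.0791 0.9517 -0.2252 | 0.0278 0.0006 0.0022 | rows>= 3.5
```

{"api": "arm_command", "payload": {
  "rows": [
    [[0,0.255,0.088,0.0138,-0.0004,0.002,-1],[0,0.51,0.175,0.0276,-0.0008,0.004,-1],[-0.004,0.765,0.263,0.0414,-0.0012,0.0059,-1],[-0.004,0.765,0.263,0.0414,-0.0012,0.0059,-1]]
  ]
}}

```text
t: 21.82
eef_pos: [598.1, -263.0, 347.3]
tcp_rot: [2.881, -0.007, -3.1]
ft_force: [1.3, -0.5, -0.7]
opening: 0.468
grip_force: 30.0
```

{"api": "arm_command", "payload": {
  "rows": [
    [[0.009,0.269,0.019,0.0138,-0.0004,0.002,-1],[0.018,0.538,0.038,0.0276,-0.0008,0.004,-1],[0.026,0.807,0.057,0.0414,-0.0012,0.0059,-1],[0.026,0.807,0.057,0.0414,-0.0012,0.0059,-1]]
  ]
}}

```text
t: 22.15
eef_pos: [589.6, -144.3, 370.6]
tcp_rot: [-3.141, -0.004, -3.138]
ft_force: [0.3, 0.7, -0.5]
opening: 0.469
grip_force: 30.0
```

{"api": "arm_command", "payload": {
  "rows": [
    [[0,0.25,0,0,0,0.0035,-1],[0.01,0.5,0,0,0,0.007,-1],[0.015,0.75,0,0,0,0.0105,-1],[0.022,1.0,0,0,0,0.014,-1],[0.022,1.0,0,0,0,0.014,-1]]
  ]
}}

```text
t: 22.57
eef_pos: [586.3, 4.7, 369.5]
tcp_rot: [3.137, -0.007, 3.057]
ft_force: [-0.5, -0.2, -2.0]
opening: 0.47
grip_force: 30.0
```

{"api": "arm_command", "payload": {
  "rows": [
    [[0.013,0.243,0.029,0.007,0,0.0005,-1],[0.026,0.486,0.057,0.0139,0,0.001,-1],[0.039,0.73,0.085,0.0209,0,0.0016,-1],[0.052,0.973,0.114,0.0278,0.0006,0.0022,-1],[0.052,0.973,0.114,0.0278,0.0006,0.0022,-1]]
  ]
}}

```text
t: 22.98
eef_pos: [591.6, 150.8, 351.8]
tcp_rot: [-2.968, -0.01, 3.044]
ft_force: [-0.4, 0.2, -1.7]
opening: 0.472
grip_force: 30.0
```

{"api": "arm_command", "payload": {
  "rows": [
    [[0.016,0.244,-0.014,0.007,0,0.0005,-1],[0.033,0.488,-0.028,0.0139,0,0.001,-1],[0.049,0.733,-0.042,0.0209,0,0.0016,-1],[0.065,0.977,-0.057,0.0278,0.0006,0.0022,-1],[0.065,0.977,-0.057,0.0278,0.0006,0.0022,-1]]
  ]
}}

```text
t: 23.4
eef_pos: [596.5, 296.9, 334.8]
tcp_rot: [-2.793, -0.01, 3.03]
ft_force: [0.3, 0.2, -2.3]
opening: 0.471
grip_force: 30.0
```

{"api": "arm_command", "payload": {
  "rows": [
    [[0.02,0.238,-0.056,0.007,0,0.0005,-1],[0.04,0.476,-0.113,0.0139,0,0.001,-1],[0.059,0.714,-0.169,0.0209,0,0.0016,-1],[0.079,0.952,-0.225,0.0278,0.0006,0.0022,-1],[0.079,0.952,-0.225,0.0278,0.0006,0.0022,-1],[0.079,0.952,-0.225,0.0278,0.0006,0.0022,-1],[0.079,0.952,-0.225,0.0278,0.0006,0.0022,-1]]
  ]
}}

```text
t: 23.98
eef_pos: [602.2, 437.4, 319.5]
tcp_rot: [-2.619, -0.007, 3.011]
ft_force: [0.4, -0.0, -2.2]
opening: 0.47
grip_force: 30.0
```

```bash
cat > held.py <<'E'
from plan import *
import sys
K=np.array([592.6,343.1,44.5]);a=-7.5
P,Q=pose();H=P+Q.as_matrix()[:,2]*193;print(H,Q.as_euler('xyz'),state()['joints'],state()['ft_force'])
p,W=look('wrist',sys.argv[1]);v,lo,hi,*r=fitfoot(W,H[:2],a,z0=H[2]-22.5);print(v,lo,hi,r)
t=np.radians(v[1]);c=H+v[0]*np.array([-np.sin(t),np.cos(t),0])+[0,0,v[2]]+(lo+65.3)*np.array([np.cos(t),np.sin(t),0]);print('held centre',c)
m,red=masks(p,W,34,41)
for q,ce in comps(m,60):print('teeth',ce,q.sum(),box(q,W))
calls([(P+K-c,R.from_rotvec([0,0,np.radians(a-v[1])])*Q,'lay')])
E
python3 held.py pics/w9.png
```

```text
[588.6695332  342.06118154 152.23082939] [-2.61917901 -0.00651629  3.01148396] [ 0.58073627  0.79506942  1.22480257 -0.38506463  1.49163643 -0.75823457] [ 0.44542057 -0.0487805  -2.17640917]
[-0.81625894 -7.68719105 -0.59548484] -64.39338441864312 57.27956832036258 [np.float64(0.5744589331647845), 18712]
held centre [589.45881457 341.13098511 151.63534455]
teeth [268.   8.] 97 [428.3 244.2  19.7   4.7 -65.8  37.6]
teeth [133.  64.] 542 [438.8  34.5 117.   46.9 -10.5  37.6]
teeth [257. 172.] 906 [573.8 209.  126.2  27.9  -7.2  37.6]
teeth [441. 149.] 778 [555.9 382.5  23.3  17.8  82.7  37.7]
teeth [430. 250.] 389 [636.4 371.7  23.1  14.   84.8  37.5]
lay 1/1 -0.0217 0.3749 0.6137 | 0.0001 -0.0002 -0.0006 | rows>= 2.6
```

{"api": "arm_command", "payload": {
  "rows": [
    [[-0.005,0.1,0.15,0,0,0,-1],[-0.01,0.2,0.3,0,0,0,-1],[-0.02,0.29,0.45,0,0,-0.0006,-1],[-0.022,0.34,0.54,0,0,-0.0006,-1],[-0.022,0.37,0.605,0,0,-0.0006,-1],[-0.022,0.37,0.605,0,0,-0.0006,-1],[-0.022,0.37,0.605,0,0,-0.0006,-1],[-0.022,0.37,0.605,0,0,-0.0006,-1]]
  ]
}}

```text
t: 24.7
eef_pos: [605.4, 440.7, 216.2]
tcp_rot: [-2.621, -0.004, 3.014]
ft_force: [0.1, 0.8, -1.3]
opening: 0.468
grip_force: 30.0
```

```bash
python3 held.py pics/w10.png
```

```text
[592.48329292 345.65211041  48.70746687] [-2.62146543 -0.00449861  3.01436779] [ 0.5821155   0.90777969  1.27289972 -0.39501057  1.33949355 -0.6966494 ] [ 0.14529644  0.78960459 -1.33350607]
[-0.53990395 -7.1128858  -0.47612105] -64.45985579021313 56.95599408338533 [np.float64(0.524817837636057), 18819]
held centre [593.25011806 345.01233093  48.23134582]
teeth [30. 57.] 949 [446.9  37.7 108.7  37.6 -20.2  37.5]
teeth [167. 181.] 2285 [568.5 218.  115.2  44.5  -6.5  37.5]
teeth [253. 153.] 971 [544.9 299.8  25.4  18.3  82.7  37.7]
teeth [390. 169.] 1732 [555.8 382.4  23.4  18.4  82.2  37.7]
teeth [369. 326.] 167 [643.5 365.9  12.    8.6  86.7  37.5]
lay 1/1 0.0019 0.0004 0.0287 | 0.0 0.0006 0.0009 | rows>= 0.1
```

{"api": "arm_command", "payload": {
  "rows": [
    [[0.002,-0.001,0.014,0,0,0,-1],[0.002,-0.001,0.026,0,0,0,-1],[0.002,-0.001,0.026,0,0,0,-1],[0.002,-0.001,0.026,0,0,0,-1],[0.002,-0.001,0.026,0,0,0,0.2],[0.002,-0.001,0.026,0,0,0,0.2],[0.002,-0.001,0.026,0,0,0,0.2],[0.002,-0.001,0.026,0,0,0,0.2],[0.002,-0.001,0.026,0,0,0,0.2]]
  ]
}}

```text
t: 25.5
eef_pos: [604.5, 438.8, 211.2]
tcp_rot: [-2.62, -0.006, 3.015]
ft_force: [0.3, -0.5, -0.1]
opening: 0.601
grip_force: 0.0
```

{"api": "arm_command", "payload": {
  "rows": [
    [[0,0,-0.1,0,0,0,0.2],[0,0,-0.3,0,0,0,0.2],[0,0,-0.6,0,0,0,0.2],[0,0,-0.8,0,0,0,0.2],[0,0,-0.8,0,0,0,0.2],[0,0,-0.8,0,0,0,0.2]]
  ]
}}

```text
t: 26.0
eef_pos: [612.4, 498.8, 317.1]
tcp_rot: [-2.622, -0.003, 3.016]
ft_force: [-0.7, 0.2, -0.1]
opening: 0.599
grip_force: 0.0
```

Run:
```python
from plan import *
p,W=look('wrist','pics/w11.png');v,*r=fitfoot(W,(592.6,343.1),-7.5,z0=22);print(v,r)
for K in ((592.6,343.1),(570.4,174.5)):
  m=(np.hypot(W[...,0]-K[0],W[...,1]-K[1])<70)&(W[...,2]>48)&(W[...,2]<72)&(p.max(-1)<110)
  for c,ce in comps(m,30):print('dark',ce,c.sum(),W[c].mean(0).round(1))
p,W=look('top');m,red=masks(p,W,5,23)
roi=(W[...,0]>300)&(W[...,0]<700)&(W[...,1]<-80)&(W[...,1]>-500)
for c,ce in comps(m&roi,40):print('dowel',ce,c.sum(),box(c,W))
calls([(*tool(np.array([430,-30,160]),0,0,-60,0),'next')])
```

```text
[-0.02430471 -7.32470037 -0.30343219] [np.float64(-65.77091404483966), np.float64(63.96716353221469), np.float64(0.5547704571144365), 8053]
dark [305. 146.] 40 [556.3 349.9  67.2]
dark [303. 228.] 206 [623.5 339.5  67.2]
dark [162. 137.] 119 [538.6 180.   66.9]
dark [169. 198.] 99 [602.4 172.6  67.1]
dowel [409. 223.] 122 [ 449.  -351.7   74.6   16.4   -6.1   14. ]
dowel [343. 229.] 140 [ 427.2 -149.2   75.7   17.9    1.1   14.4]
dowel [386. 230.] 151 [ 427.9 -281.    77.6   23.3   -5.    14.5]
next 1/4 0.1914 -0.8683 0.3176 | -0.0208 -0.0016 -0.0049 | rows>= 3.4
next 2/4 0.2212 -0.8959 0.2001 | -0.0208 -0.0016 -0.0049 | rows>= 3.4
next 3/4 0.2504 -0.9069 0.0798 | -0.0208 -0.0016 -0.0049 | rows>= 3.4
next 4/4 0.2785 -0.9013 -0.0412 | -0.0208 -0.0016 -0.0049 | rows>= 3.4
```

Both feet are seated with their bores up. Now the dowels: travel to a look pose above them.

Run:
```python
from plan import *
d=R.from_euler('xyz',[np.pi,0,np.pi])
calls([(np.array([450,-190,340.]),d,'look')])
```

```text
look 1/5 0.099 -0.8287 0.4386 | -0.0166 -0.0013 -0.0039 | rows>= 3.4
look 2/5 0.123 -0.8671 0.3492 | -0.0166 -0.0013 -0.0039 | rows>= 3.4
look 3/5 0.1471 -0.8954 0.2561 | -0.0166 -0.0013 -0.0039 | rows>= 3.4
look 4/5 0.171 -0.9132 0.1604 | -0.0166 -0.0013 -0.0039 | rows>= 3.4
look 5/5 0.1944 -0.9204 0.0631 | -0.0166 -0.0013 -0.0039 | rows>= 3.4
```

{"api": "arm_command", "payload": {
  "rows": [
    [[0.025,-0.207,0.11,-0.0042,0,-0.001,0.2],[0.05,-0.414,0.22,-0.0083,-0.0006,-0.002,0.2],[0.074,-0.62,0.33,-0.0125,-0.001,-0.003,0.2],[0.099,-0.829,0.439,-0.0166,-0.0013,-0.0039,0.2],[0.099,-0.829,0.439,-0.0166,-0.0013,-0.0039,0.2]]
  ]
}}

```text
t: 26.52
eef_pos: [579.2, 354.9, 319.5]
tcp_rot: [-2.723, -0.013, 3.037]
ft_force: [0.0, -0.4, -0.4]
opening: 0.604
grip_force: 0.0
```

{"api": "arm_command", "payload": {
  "rows": [
    [[0.031,-0.217,0.087,-0.0042,0,-0.001,0.2],[0.062,-0.434,0.174,-0.0083,-0.0006,-0.002,0.2],[0.092,-0.65,0.262,-0.0125,-0.001,-0.003,0.2],[0.123,-0.867,0.349,-0.0166,-0.0013,-0.0039,0.2],[0.123,-0.867,0.349,-0.0166,-0.0013,-0.0039,0.2]]
  ]
}}

```text
t: 26.93
eef_pos: [546.3, 218.1, 324.6]
tcp_rot: [-2.828, -0.014, 3.063]
ft_force: [0.7, -0.1, -0.1]
opening: 0.6
grip_force: 0.0
```

{"api": "arm_command", "payload": {
  "rows": [
    [[0.037,-0.224,0.064,-0.0042,0,-0.001,0.2],[0.074,-0.448,0.128,-0.0083,-0.0006,-0.002,0.2],[0.11,-0.671,0.192,-0.0125,-0.001,-0.003,0.2],[0.147,-0.895,0.256,-0.0166,-0.0013,-0.0039,0.2],[0.147,-0.895,0.256,-0.0166,-0.0013,-0.0039,0.2]]
  ]
}}

```text
t: 27.35
eef_pos: [513.8, 81.1, 329.6]
tcp_rot: [-2.934, -0.012, 3.088]
ft_force: [0.9, 0.3, 0.9]
opening: 0.599
grip_force: 0.0
```

{"api": "arm_command", "payload": {
  "rows": [
    [[0.043,-0.228,0.04,-0.0042,0,-0.001,0.2],[0.085,-0.457,0.08,-0.0083,-0.0006,-0.002,0.2],[0.128,-0.685,0.12,-0.0125,-0.001,-0.003,0.2],[0.171,-0.913,0.16,-0.0166,-0.0013,-0.0039,0.2],[0.171,-0.913,0.16,-0.0166,-0.0013,-0.0039,0.2]]
  ]
}}

```text
t: 27.77
eef_pos: [481.7, -56.1, 334.8]
tcp_rot: [-3.039, -0.007, 3.113]
ft_force: [0.8, 0.4, 0.2]
opening: 0.601
grip_force: 0.0
```

{"api": "arm_command", "payload": {
  "rows": [
    [[0.049,-0.23,0.016,-0.0042,0,-0.001,0],[0.097,-0.46,0.032,-0.0083,-0.0006,-0.002,0],[0.146,-0.69,0.047,-0.0125,-0.001,-0.003,0],[0.194,-0.92,0.063,-0.0166,-0.0013,-0.0039,0],[0.194,-0.92,0.063,-0.0166,-0.0013,-0.0039,0],[0.194,-0.92,0.063,-0.0166,-0.0013,-0.0039,0],[0.194,-0.92,0.063,-0.0166,-0.0013,-0.0039,0]]
  ]
}}

```text
t: 28.35
eef_pos: [450.4, -189.1, 339.7]
tcp_rot: [3.14, 0.001, 3.141]
ft_force: [0.2, 0.2, 0.3]
opening: 0.504
grip_force: 0.0
```

```bash
cat > dow.py <<'E'
from plan import *
import sys
P,Q=pose();print(state()['t'],P,Q.as_euler('xyz'))
p,W=look('wrist',sys.argv[1]);r,g,b=[p[...,i].astype(int) for i in range(3)]
m,red=masks(p,W,5,22);roi=(W[...,0]<560)&(W[...,1]<-75)&(r>b+25)
D=[]
for c,ce in comps(m&roi,100):
    x=box(c,W);print('dowel',ce,c.sum(),x)
    if x[2]>60:D.append(x)
m=(W[...,2]>97)&(W[...,2]<103)&(np.hypot(W[...,0]-430,W[...,1])<80)
q=W[m][:,:2]
if len(q)>50:
    f=least_squares(lambda v:np.hypot(q[:,0]-v[0],q[:,1]-v[1])-v[2],[430,0,58],loss='soft_l1').x;print('rim',f,len(q))
if len(sys.argv)>2:
    x=sorted(D,key=lambda x:-x[1])[0]
    calls([(*tool([x[0],x[1],60],x[4],0,0,0),'above'),(*tool([x[0],x[1],3],x[4],0,0,0),'down'),(*tool([x[0],x[1],150],x[4],0,0,0),'up')])
E
python3 dow.py pics/w12.png go
```

```text
28.35 [ 450.3661509  -189.06103225  339.7352627 ] [3.14017545e+00 5.51428735e-04 3.14137234e+00]
dowel [136.  25.] 809 [ 318.5 -336.3   47.2   15.2   29.2   15. ]
dowel [280.  35.] 1654 [ 329.6 -219.    80.1   16.3   79.6   15.1]
dowel [214. 149.] 1703 [ 424.8 -280.3   79.7   16.8    1.    14.3]
dowel [362. 153.] 1677 [ 427.2 -149.8   80.3   16.7   -2.5   14.6]
dowel [139. 177.] 1695 [ 448.6 -351.7   80.5   17.    -2.5   14. ]
dowel [ 28. 223.] 562 [ 493.6 -462.7   56.9   11.1   18.9   14.9]
rim [431.07456877  -3.98299791  58.02204423] 1815
above 1/1 0.1556 0.258 0.5994 | 0.0002 0.0001 0.0071 | rows>= 2.4
down 1/1 0.0001 -0.0001 0.38 | 0.0 0.0 0.0 | rows>= 1.4
up 1/1 -0.0002 0.0001 -0.98 | 0.0 0.0 0.0 | rows>= 3.5
```

View pics/w12.png

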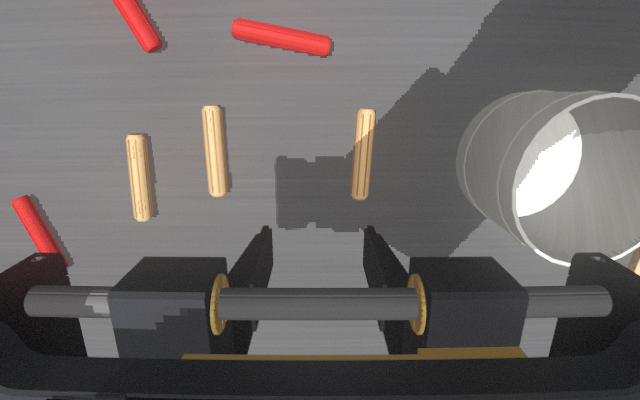

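The view shows tan dowels at (362,153), (214,149) and (139,177); the red ones at (280,35), (136,25) and (40,225) are left alone. Picking the first.

{"api": "arm_command", "payload": {
  "rows": [
    [[0.156,0.258,0.3,0,0,0.007,0],[0.156,0.258,0.599,0,0,0.007,0],[0.156,0.258,0.599,0,0,0.007,0],[0.156,0.258,0.599,0,0,0.007,0],[0.156,0.258,0.599,0,0,0.007,0],[0.156,0.258,0.599,0,0,0.007,0]]
  ]
}}

```text
t: 28.9
eef_pos: [427.9, -150.6, 251.4]
tcp_rot: [3.141, 0.003, 3.099]
ft_force: [0.5, -0.1, 0.9]
opening: 0.5
grip_force: 0.0
```

{"api": "arm_command", "payload": {
  "rows": [
    [[0,0,0.2,0,0,0,0],[0,0,0.38,0,0,0,0],[0,0,0.38,0,0,0,0],[0,0,0.38,0,0,0,0],[0,0,0.38,0,0,0,0]]
  ]
}}

```text
t: 29.32
eef_pos: [427.6, -151.0, 195.0]
tcp_rot: [3.141, 0.004, 3.098]
ft_force: [-0.6, 0.2, -0.0]
opening: 0.501
grip_force: 0.0
```

{"api": "arm_command", "payload": {
  "rows": [
    [[0,0,0,0,0,0,-1],[0,0,0,0,0,0,-1],[0,0,0,0,0,0,-1],[0,0,0,0,0,0,-1],[0,0,0,0,0,0,-1],[0,0,0,0,0,0,-1],[0,0,0,0,0,0,-1]]
  ]
}}

```text
t: 29.9
eef_pos: [427.2, -150.8, 193.7]
tcp_rot: [3.141, 0.002, 3.098]
ft_force: [0.4, 0.0, 6.7]
opening: 0.166
grip_force: 30.0
```

{"api": "arm_command", "payload": {
  "rows": [
    [[0,0,-0.2,0,0,0,-1],[0,0,-0.45,0,0,0,-1],[0,0,-0.7,0,0,0,-1],[0,0,-0.98,0,0,0,-1],[0,0,-0.98,0,0,0,-1],[0,0,-0.98,0,0,0,-1]]
  ]
}}

```text
t: 30.4
eef_pos: [426.8, -150.8, 342.4]
tcp_rot: [-3.141, 0.006, 3.098]
ft_force: [0.8, 0.7, -0.7]
opening: 0.162
grip_force: 30.0
```

Run:
```python
from plan import *
print(state()['opening']*95,state()['grip_force'])
T=np.array([431.1,-4,0])
calls([(*tool(T+[0,0,150],0,0),'over'),(*tool(T+[0,0,42],0,0),'in'),(*tool(T+[0,0,150],0,0),'out'),(*tool([424.8,-280.3,150],1,0),'d2a'),(*tool([424.8,-280.3,3],1,0),'d2')])
```

```text
15.398955575061613 29.99998390674591
over 1/1 0.0137 0.979 0.0148 | -0.0002 0.001 -0.0069 | rows>= 3.5
in 1/1 -0.0002 -0.0001 0.72 | 0.0 -0.0 0.0 | rows>= 2.6
out 1/1 0.0002 0.0001 -0.72 | 0.0 -0.0 0.0 | rows>= 2.6
d2a 1/2 0.021 -0.921 -0.0002 | 0.0 -0.0 -0.0014 | rows>= 3.3
d2a 2/2 0.0291 -0.9208 -0.0002 | 0.0 -0.0 -0.0014 | rows>= 3.3
d2 1/1 -0.0002 -0.0002 0.98 | 0.0 -0.0 0.0 | rows>= 3.5
```

{"api": "arm_command", "payload": {
  "rows": [
    [[0,0.25,0.01,0,0.001,-0.002,-1],[0.005,0.5,0.01,0,0.001,-0.004,-1],[0.01,0.75,0.015,0,0.001,-0.007,-1],[0.014,0.979,0.015,0,0.001,-0.007,-1],[0.014,0.979,0.015,0,0.001,-0.007,-1],[0.014,0.979,0.015,0,0.001,-0.007,-1]]
  ]
}}

```text
t: 30.9
eef_pos: [431.0, -2.8, 337.2]
tcp_rot: [3.14, -0.007, -3.138]
ft_force: [0.1, -0.2, -0.8]
opening: 0.165
grip_force: 30.0
```

{"api": "arm_command", "payload": {
  "rows": [
    [[0,0,0.24,0,0,0,-1],[0,0,0.48,0,0,0,-1],[0,0,0.72,0,0,0,-1],[0,0,0.72,0,0,0,-1],[0,0,0.72,0,0,0,-1],[0,0,0.72,0,0,0,-0.35],[0,0,0.72,0,0,0,-0.35],[0,0,0.72,0,0,0,-0.35],[0,0,0.72,0,0,0,-0.35]]
  ]
}}

```text
t: 31.65
eef_pos: [430.8, -4.1, 231.8]
tcp_rot: [3.141, -0.001, -3.141]
ft_force: [-0.5, 0.8, -0.4]
opening: 0.315
grip_force: 0.0
```

{"api": "arm_command", "payload": {
  "rows": [
    [[0,0,-0.24,0,0,0,-0.35],[0,0,-0.48,0,0,0,-0.35],[0,0,-0.72,0,0,0,-0.35],[0,0,-0.72,0,0,0,-0.35]]
  ]
}}

```text
t: 31.98
eef_pos: [431.4, -4.0, 344.4]
tcp_rot: [-3.141, 0.005, -3.141]
ft_force: [0.3, 0.6, 0.7]
opening: 0.327
grip_force: 0.0
```

{"api": "arm_command", "payload": {
  "rows": [
    [[0.005,-0.23,0,0,0,0,0],[0.01,-0.46,0,0,0,0,0],[0.016,-0.69,0,0,0,-0.0014,0],[0.021,-0.921,0,0,0,-0.0014,0],[0.021,-0.921,0,0,0,-0.0014,0],[0.021,-0.921,0,0,0,-0.0014,0],[0.021,-0.921,0,0,0,-0.0014,0]]
  ]
}}

```text
t: 32.57
eef_pos: [427.7, -141.9, 338.6]
tcp_rot: [3.141, -0.004, -3.133]
ft_force: [-0.2, -0.3, -0.3]
opening: 0.499
grip_force: 0.0
```

```bash
python3 dow.py pics/w13.png
python3 - <<'E'
from plan import *
calls([(*tool([424.8,-280.3,100],1,0),'d2a'),(*tool([424.8,-280.3,3],1,0),'d2')])
E
```

```text
32.5667 [ 427.72178098 -141.86902987  338.55035475] [ 3.14050959 -0.00401052 -3.13292236]
dowel [76. 41.] 1026 [ 306.6 -343.7   75.4   16.6   32.    15.1]
dowel [224.  66.] 1361 [ 329.6 -218.9   79.5   15.3   79.1   15.1]
dowel [164. 175.] 1672 [ 4.245e+02 -2.805e+02  8.000e+01  1.680e+01  2.000e-01  1.410e+01]
dowel [ 92. 200.] 1669 [ 448.5 -351.6   80.2   17.4   -1.6   13.8]
rim [431.06750772  -3.74437527  58.13873237] 2064
d2a 1/1 0.0279 -0.9258 0.3223 | 0.0002 -0.0007 -0.0012 | rows>= 3.5
d2 1/1 0.0002 0.0001 0.6467 | -0.0 0.0 -0.0 | rows>= 2.3
```

{"api": "arm_command", "payload": {
  "rows": [
    [[0.007,-0.23,0.08,0,0,0,0],[0.014,-0.46,0.16,0,0,0,0],[0.02,-0.69,0.24,0,0,-0.001,0],[0.028,-0.926,0.322,0,-0.0007,-0.0012,0],[0.028,-0.926,0.322,0,-0.0007,-0.0012,0],[0.028,-0.926,0.322,0,-0.0007,-0.0012,0]]
  ]
}}

```text
t: 33.12
eef_pos: [425.1, -281.2, 289.1]
tcp_rot: [3.14, -0.001, -3.125]
ft_force: [-0.5, 1.3, 0.8]
opening: 0.497
grip_force: 0.0
```

{"api": "arm_command", "payload": {
  "rows": [
    [[0,0,0.2,0,0,0,0],[0,0,0.4,0,0,0,0],[0,0,0.6,0,0,0,0],[0,0,0.647,0,0,0,0],[0,0,0.647,0,0,0,0],[0,0,0.647,0,0,0,0]]
  ]
}}

```text
t: 33.62
eef_pos: [425.5, -279.8, 193.4]
tcp_rot: [3.14, -0.0, -3.123]
ft_force: [-0.2, -0.4, 0.8]
opening: 0.502
grip_force: 0.0
```

{"api": "arm_command", "payload": {
  "rows": [
    [[0,0,0,0,0,0,-1],[0,0,0,0,0,0,-1],[0,0,0,0,0,0,-1],[0,0,0,0,0,0,-1],[0,0,0,0,0,0,-1],[0,0,0,0,0,0,-1],[0,0,0,0,0,0,-1]]
  ]
}}

```text
t: 34.2
eef_pos: [425.0, -281.0, 193.0]
tcp_rot: [3.141, 0.0, -3.125]
ft_force: [0.1, 1.7, 5.4]
opening: 0.169
grip_force: 30.0
```

{"api": "arm_command", "payload": {
  "rows": [
    [[0,0,-0.2,0,0,0,-1],[0,0,-0.45,0,0,0,-1],[0,0,-0.7,0,0,0,-1],[0,0,-0.98,0,0,0,-1],[0,0,-0.98,0,0,0,-1],[0,0,-0.98,0,0,0,-1]]
  ]
}}

```text
t: 34.7
eef_pos: [424.9, -281.1, 341.8]
tcp_rot: [-3.14, 0.003, -3.125]
ft_force: [-0.2, 0.6, -0.6]
opening: 0.163
grip_force: 30.0
```

Run:
```python
from plan import *
print(state()['opening']*95,state()['grip_force'])
T=np.array([431.1,-4,0])
calls([(*tool(T+[0,0,150],0,0),'over'),(*tool(T+[0,0,42],0,0),'in'),(*tool(T+[0,0,150],0,0),'out'),(*tool([448.5,-351.7,150],-2,0),'d3a'),(*tool([448.5,-351.7,3],-2,0),'d3')])
```

```text
15.48840948348494 29.99894767999649
over 1/2 -0.0363 0.9233 0.0043 | -0.0001 0.0003 0.0013 | rows>= 3.3
over 2/2 -0.0288 0.9236 0.0049 | -0.0001 0.0003 0.0013 | rows>= 3.3
in 1/1 -0.0002 0.0004 0.72 | -0.0001 -0.0001 0.0001 | rows>= 2.6
out 1/1 -0.0002 0.0001 -0.72 | 0.0 0.0 -0.0 | rows>= 2.6
d3a 1/3 -0.0387 -0.7727 -0.0 | 0.0 0.0 0.0018 | rows>= 2.8
d3a 2/3 -0.0475 -0.7722 -0.0 | 0.0 0.0 0.0018 | rows>= 2.8
d3a 3/3 -0.0562 -0.7716 -0.0001 | 0.0 0.0 0.0018 | rows>= 2.8
d3 1/1 0.0003 -0.0 0.98 | 0.0 0.0 0.0001 | rows>= 3.5
```

{"api": "arm_command", "payload": {
  "rows": [
    [[-0.009,0.23,0,0,0,0,-1],[-0.018,0.46,0,0,0,0,-1],[-0.027,0.69,0,0,0,0.001,-1],[-0.036,0.923,0.004,0,0,0.0013,-1],[-0.036,0.923,0.004,0,0,0.0013,-1]]
  ]
}}

```text
t: 35.12
eef_pos: [427.1, -138.4, 337.9]
tcp_rot: [3.138, -0.004, -3.13]
ft_force: [-0.4, 0.4, -0.5]
opening: 0.163
grip_force: 30.0
```

{"api": "arm_command", "payload": {
  "rows": [
    [[-0.007,0.23,0,0,0,0,-1],[-0.014,0.46,0,0,0,0,-1],[-0.022,0.69,0,0,0,0.001,-1],[-0.029,0.924,0.005,0,0,0.0013,-1],[-0.029,0.924,0.005,0,0,0.0013,-1],[-0.029,0.924,0.005,0,0,0.0013,-1]]
  ]
}}

```text
t: 35.62
eef_pos: [431.1, -2.9, 337.8]
tcp_rot: [3.14, -0.002, -3.138]
ft_force: [-0.6, -0.4, -0.4]
opening: 0.165
grip_force: 30.0
```

{"api": "arm_command", "payload": {
  "rows": [
    [[0,0,0.24,0,0,0,-1],[0,0,0.48,0,0,0,-1],[0,0,0.72,0,0,0,-1],[0,0,0.72,0,0,0,-1],[0,0,0.72,0,0,0,-1],[0,0,0.72,0,0,0,-0.35],[0,0,0.72,0,0,0,-0.35],[0,0,0.72,0,0,0,-0.35],[0,0,0.72,0,0,0,-0.35]]
  ]
}}

```text
t: 36.37
eef_pos: [431.3, -4.0, 232.2]
tcp_rot: [3.141, 0.003, -3.141]
ft_force: [0.9, 0.1, -0.6]
opening: 0.318
grip_force: 0.0
```

{"api": "arm_command", "payload": {
  "rows": [
    [[0,0,-0.24,0,0,0,-0.35],[0,0,-0.48,0,0,0,-0.35],[0,0,-0.72,0,0,0,-0.35],[0,0,-0.72,0,0,0,-0.35]]
  ]
}}

```text
t: 36.7
eef_pos: [431.5, -3.9, 344.8]
tcp_rot: [-3.141, 0.01, -3.141]
ft_force: [0.2, -0.3, 0.3]
opening: 0.327
grip_force: 0.0
```

{"api": "arm_command", "payload": {
  "rows": [
    [[-0.01,-0.2,0,0,0,0,0],[-0.02,-0.4,0,0,0,0,0],[-0.03,-0.6,0,0,0,0.001,0],[-0.039,-0.773,0,0,0,0.0018,0],[-0.039,-0.773,0,0,0,0.0018,0]]
  ]
}}

```text
t: 37.12
eef_pos: [437.3, -123.1, 339.3]
tcp_rot: [-3.141, 0.002, 3.128]
ft_force: [0.2, 0.7, -0.5]
opening: 0.497
grip_force: 0.0
```

{"api": "arm_command", "payload": {
  "rows": [
    [[-0.012,-0.2,0,0,0,0,0],[-0.024,-0.4,0,0,0,0,0],[-0.036,-0.6,0,0,0,0.001,0],[-0.048,-0.772,0,0,0,0.0018,0],[-0.048,-0.772,0,0,0,0.0018,0],[-0.048,-0.772,0,0,0,0.0018,0],[-0.048,-0.772,0,0,0,0.0018,0]]
  ]
}}

```text
t: 37.7
eef_pos: [442.7, -235.0, 338.7]
tcp_rot: [3.14, -0.0, 3.12]
ft_force: [1.3, 1.2, -0.0]
opening: 0.503
grip_force: 0.0
```

```bash
python3 dow.py pics/w14.png
python3 - <<'E'
from plan import *
calls([(*tool([448.5,-351.7,100],-1.8,0),'d3a'),(*tool([448.5,-351.7,3],-1.8,0),'d3')])
E
```

```text
37.7 [ 442.73689315 -235.01110928  338.66116902] [ 3.14028345e+00 -2.63908854e-05  3.11961298e+00]
dowel [185.  29.] 1139 [ 312.9 -339.1   58.4   16.    28.9   14.9]
dowel [334.  46.] 1869 [ 330.3 -218.9   80.4   16.1   79.1   14.9]
dowel [190. 188.] 1661 [ 448.5 -351.9   79.8   17.1   -2.4   14.2]
dowel [ 82. 244.] 814 [ 504.8 -461.1   79.4   15.6   16.5   15. ]
rim [430.9068079   -4.47103731  57.65053174] 1170
d3a 1/1 -0.0543 -0.779 0.3236 | 0.0002 0.0 0.0016 | rows>= 3.0
d3 1/1 0.0001 0.0 0.6467 | 0.0 0.0 0.0 | rows>= 2.3
```

{"api": "arm_command", "payload": {
  "rows": [
    [[-0.014,-0.2,0.08,0,0,0,0],[-0.028,-0.4,0.16,0,0,0,0],[-0.042,-0.6,0.24,0,0,0.001,0],[-0.054,-0.779,0.324,0,0,0.0016,0],[-0.054,-0.779,0.324,0,0,0.0016,0],[-0.054,-0.779,0.324,0,0,0.0016,0]]
  ]
}}

```text
t: 38.25
eef_pos: [448.6, -352.5, 289.1]
tcp_rot: [3.139, -0.001, 3.109]
ft_force: [0.2, 1.1, 0.4]
opening: 0.502
grip_force: 0.0
```

{"api": "arm_command", "payload": {
  "rows": [
    [[0,0,0.2,0,0,0,0],[0,0,0.4,0,0,0,0],[0,0,0.6,0,0,0,0],[0,0,0.647,0,0,0,0],[0,0,0.647,0,0,0,0],[0,0,0.647,0,0,0,0]]
  ]
}}

```text
t: 38.75
eef_pos: [449.0, -351.6, 193.6]
tcp_rot: [3.14, 0.0, 3.111]
ft_force: [0.1, 0.0, -0.0]
opening: 0.501
grip_force: 0.0
```

{"api": "arm_command", "payload": {
  "rows": [
    [[0,0,0,0,0,0,-1],[0,0,0,0,0,0,-1],[0,0,0,0,0,0,-1],[0,0,0,0,0,0,-1],[0,0,0,0,0,0,-1],[0,0,0,0,0,0,-1],[0,0,0,0,0,0,-1]]
  ]
}}

```text
t: 39.33
eef_pos: [448.6, -352.7, 192.9]
tcp_rot: [3.141, 0.0, 3.109]
ft_force: [0.1, 0.5, 3.7]
opening: 0.168
grip_force: 30.0
```

{"api": "arm_command", "payload": {
  "rows": [
    [[0,0,-0.2,0,0,0,-1],[0,0,-0.45,0,0,0,-1],[0,0,-0.7,0,0,0,-1],[0,0,-0.98,0,0,0,-1],[0,0,-0.98,0,0,0,-1],[0,0,-0.98,0,0,0,-1]]
  ]
}}

```text
t: 39.83
eef_pos: [448.5, -352.8, 341.8]
tcp_rot: [-3.14, 0.003, 3.109]
ft_force: [-1.0, -0.9, -0.9]
opening: 0.162
grip_force: 30.0
```

Run:
```python
from plan import *
print(state()['opening']*95,state()['grip_force'])
T=np.array([431.1,-4,0])
calls([(*tool(T+[0,0,150],0,0),'over'),(*tool(T+[0,0,44],0,0),'in'),(*tool(T+[0,0,150],0,0),'out'),(*tool([450,150,190],0,0),'look')])
```

```text
15.368081729847342 29.999930262565613
over 1/3 0.0636 0.7735 0.0022 | -0.0001 0.0002 -0.0017 | rows>= 2.8
over 2/3 0.0553 0.7742 0.0028 | -0.0001 0.0002 -0.0017 | rows>= 2.8
over 3/3 0.0471 0.7747 0.0033 | -0.0001 0.0002 -0.0017 | rows>= 2.8
in 1/1 -0.0004 0.0001 0.7067 | -0.0 -0.0001 -0.0 | rows>= 2.5
out 1/1 -0.0001 -0.0001 -0.7067 | -0.0 0.0 -0.0 | rows>= 2.5
look 1/2 -0.063 0.5133 -0.1334 | -0.0 0.0 -0.0 | rows>= 1.9
look 2/2 -0.0629 0.5134 -0.1333 | -0.0 0.0 -0.0 | rows>= 1.9
```

{"api": "arm_command", "payload": {
  "rows": [
    [[0.02,0.25,0,0,0,0,-1],[0.04,0.5,0,0,0,-0.001,-1],[0.064,0.774,0.002,0,0,-0.0017,-1],[0.064,0.774,0.002,0,0,-0.0017,-1]]
  ]
}}

```text
t: 40.17
eef_pos: [441.4, -231.4, 337.9]
tcp_rot: [3.137, -0.004, 3.123]
ft_force: [0.4, 0.1, 0.5]
opening: 0.163
grip_force: 30.0
```

{"api": "arm_command", "payload": {
  "rows": [
    [[0.018,0.25,0,0,0,0,-1],[0.037,0.5,0,0,0,-0.001,-1],[0.055,0.774,0.003,0,0,-0.0017,-1],[0.055,0.774,0.003,0,0,-0.0017,-1]]
  ]
}}

```text
t: 40.5
eef_pos: [435.6, -115.3, 337.8]
tcp_rot: [3.138, -0.004, 3.134]
ft_force: [-0.2, -1.0, 0.0]
opening: 0.163
grip_force: 30.0
```

{"api": "arm_command", "payload": {
  "rows": [
    [[0.016,0.25,0,0,0,0,-1],[0.031,0.5,0,0,0,-0.001,-1],[0.047,0.775,0.003,0,0,-0.0017,-1],[0.047,0.775,0.003,0,0,-0.0017,-1],[0.047,0.775,0.003,0,0,-0.0017,-1]]
  ]
}}

```text
t: 40.92
eef_pos: [430.9, -2.4, 337.9]
tcp_rot: [3.14, -0.002, -3.138]
ft_force: [0.3, -0.6, -0.3]
opening: 0.166
grip_force: 30.0
```

{"api": "arm_command", "payload": {
  "rows": [
    [[0,0,0.24,0,0,0,-1],[0,0,0.48,0,0,0,-1],[0,0,0.707,0,0,0,-1],[0,0,0.707,0,0,0,-1],[0,0,0.707,0,0,0,-1],[0,0,0.707,0,0,0,-0.35],[0,0,0.707,0,0,0,-0.35],[0,0,0.707,0,0,0,-0.35],[0,0,0.707,0,0,0,-0.35]]
  ]
}}

```text
t: 41.67
eef_pos: [431.2, -3.9, 234.1]
tcp_rot: [3.141, 0.003, 3.141]
ft_force: [-0.4, 0.5, -1.0]
opening: 0.313
grip_force: 0.0
```

{"api": "arm_command", "payload": {
  "rows": [
    [[0,0,-0.24,0,0,0,-0.35],[0,0,-0.48,0,0,0,-0.35],[0,0,-0.707,0,0,0,-0.35],[0,0,-0.707,0,0,0,-0.35]]
  ]
}}

```text
t: 42.0
eef_pos: [431.4, -3.8, 344.6]
tcp_rot: [-3.141, 0.009, -3.141]
ft_force: [0.8, 0.3, 0.2]
opening: 0.323
grip_force: 0.0
```

{"api": "arm_command", "payload": {
  "rows": [
    [[-0.03,0.25,-0.07,0,0,0,0],[-0.063,0.5,-0.133,0,0,0,0],[-0.1,0.75,-0.2,0,0,0,0],[-0.126,1.0,-0.267,0,0,0,0],[-0.126,1.0,-0.267,0,0,0,0],[-0.126,1.0,-0.267,0,0,0,0],[-0.126,1.0,-0.267,0,0,0,0]]
  ]
}}

```text
t: 42.58
eef_pos: [449.5, 145.9, 379.2]
tcp_rot: [3.141, 0.0, -3.141]
ft_force: [-0.0, -0.5, -0.9]
opening: 0.499
grip_force: 0.0
```

```bash
cat > lid.py <<'E'
from plan import *
import sys
p,W=look('wrist',sys.argv[1])
def circ(lo,hi,c,r,R0):
    m=(W[...,2]>lo)&(W[...,2]<hi)&(np.hypot(W[...,0]-c[0],W[...,1]-c[1])<r)
    q=W[m]
    if len(q)<30:return None
    f=least_squares(lambda v:np.hypot(q[:,0]-v[0],q[:,1]-v[1])-v[2],[*c,R0],loss='soft_l1').x
    return f.round(2),len(q),cv2.minEnclosingCircle(q[:,:2].astype(np.float32)),np.median(q[:,2]).round(1)
print(state()['t'],'rim',circ(97,103,(431,-4),75,58))
print('knob',circ(43,49,(418,238),40,14))
m=(np.abs(W[...,2]-11)<3)&(np.hypot(W[...,0]-418,W[...,1]-238)<85);q=W[m]
print('disc',cv2.minEnclosingCircle(q[:,:2].astype(np.float32)),q[:,2].mean(),len(q))
m=(W[...,2]>5)&(W[...,2]<95)&(np.hypot(W[...,0]-431,W[...,1]+4)<53)&(p[...,0].astype(int)>p[...,2].astype(int)+30)
for c,ce in comps(m,40):print('in tin',ce,c.sum(),W[c].mean(0).round(),W[c].max(0).round())
E
python3 lid.py pics/w15.png
python3 - <<'E'
from h import *
p,W=look('top','pics/t2.png');m,red=masks(p,W,5,23)
roi=(W[...,0]>250)&(W[...,0]<860)&(np.abs(W[...,1])<500)&~(np.hypot(W[...,0]-431,W[...,1]+4)<75)
for c,ce in comps(m&roi,40):print('low',ce,c.sum(),box(c,W))
E
```

```text
42.6333 rim (array([431.25,  -2.1 ,  58.08]), 2212, ((431.79913330078125, -2.920466184616089), 60.71268844604492), np.float64(99.3))
knob (array([416.32, 238.37,   9.12]), 655, ((416.603515625, 238.42918395996094), 13.515973091125488), np.float64(44.7))
disc ((416.10296630859375, 239.39039611816406), 64.41490173339844) 10.880353738893419 12101
in tin [158. 156.] 2785 [430.  -1.  40.] [472.   4.  54.]
low [207. 173.] 1120 [584.1 267.4 122.2 119.9  -8.7  10.1]
low [169. 166.] 54 [599.  385.3  64.3  11.8  -2.4  10.1]
low [248. 181.] 213 [562.3 142.5 109.3  26.7  -8.7   9.7]
```

All three dowels are in the tin and below the rim; no loose tan ones remain. The lid knob is at (416.5, 238.4), the tin at (431.2, −3).

Run:
```python
from plan import *
L=np.array([416.5,238.4,0])
calls([(*tool(L+[0,0,90],0,0),'above'),(*tool(L+[0,0,17],0,0),'down'),(*tool(L+[0,0,150],0,0),'up')])
```

```text
above 1/1 0.2226 0.621 0.6603 | 0.0001 -0.0001 -0.0002 | rows>= 3.4
down 1/1 0.0001 -0.0001 0.4867 | 0.0 0.0 0.0 | rows>= 1.8
up 1/1 -0.0002 0.0003 -0.8867 | 0.0 0.0 0.0 | rows>= 3.2
```

{"api": "arm_command", "payload": {
  "rows": [
    [[0.06,0.16,0.16,0,0,0,0.1],[0.11,0.32,0.33,0,0,0,0.1],[0.17,0.48,0.5,0,0,0,0.1],[0.223,0.621,0.66,0,0,0,0.1],[0.223,0.621,0.66,0,0,0,0.1],[0.223,0.621,0.66,0,0,0,0.1]]
  ]
}}

```text
t: 43.18
eef_pos: [416.5, 238.9, 279.2]
tcp_rot: [-3.142, -0.003, -3.141]
ft_force: [0.6, 0.3, -0.0]
opening: 0.554
grip_force: 0.0
```

{"api": "arm_command", "payload": {
  "rows": [
    [[0,0,0.2,0,0,0,0.1],[0,0,0.4,0,0,0,0.1],[0,0,0.487,0,0,0,0.1],[0,0,0.487,0,0,0,0.1],[0,0,0.487,0,0,0,0.1]]
  ]
}}

```text
t: 43.6
eef_pos: [417.4, 238.4, 207.8]
tcp_rot: [3.141, 0.0, 3.14]
ft_force: [0.3, 0.8, 0.8]
opening: 0.548
grip_force: 0.0
```

{"api": "arm_command", "payload": {
  "rows": [
    [[0,0,0,0,0,0,-1],[0,0,0,0,0,0,-1],[0,0,0,0,0,0,-1],[0,0,0,0,0,0,-1],[0,0,0,0,0,0,-1],[0,0,0,0,0,0,-1],[0,0,0,0,0,0,-1]]
  ]
}}

```text
t: 44.18
eef_pos: [416.7, 239.4, 207.8]
tcp_rot: [3.14, 0.001, -3.141]
ft_force: [-0.8, -2.7, 8.6]
opening: 0.29
grip_force: 30.0
```

{"api": "arm_command", "payload": {
  "rows": [
    [[0,0,-0.15,0,0,0,-1],[0,0,-0.35,0,0,0,-1],[0,0,-0.6,0,0,0,-1],[0,0,-0.887,0,0,0,-1],[0,0,-0.887,0,0,0,-1],[0,0,-0.887,0,0,0,-1]]
  ]
}}

```text
t: 44.68
eef_pos: [416.4, 239.3, 342.1]
tcp_rot: [3.139, 0.004, -3.141]
ft_force: [0.4, 0.3, -2.1]
opening: 0.291
grip_force: 30.0
```

Run:
```python
from plan import *
s=state();print(s['opening']*95,s['ft_force'],s['eef_pos'])
p,W=look('wrist','pics/w16.png')
m=(W[...,2]>138)&(W[...,2]<150)&(np.hypot(W[...,0]-416,W[...,1]-238)<75);q=W[m]
print(len(q));A=np.c_[q[:,:2]-[416,238],np.ones(len(q))];print('disc plane',np.linalg.lstsq(A,q[:,2],rcond=None)[0],cv2.minEnclosingCircle(q[:,:2].astype(np.float32)))
T=np.array([431.2,-3.2,0])
calls([(*tool(T+[0,0,150],0,0),'over'),(*tool(T+[0,0,113],0,0),'down')])
```

```text
27.633944994040178 [ 0.41034575  0.28987612 -2.11474857] [416.38604827 239.2682333  342.12839053]
25014
disc plane [3.15033749e-03 2.86074742e-03 1.45060859e+02] ((417.1551818847656, 239.305908203125), 64.31315612792969)
over 1/2 -0.0498 -0.8079 0.0004 | 0.0001 0.0001 0.0 | rows>= 2.9
over 2/2 -0.0498 -0.8078 0.0008 | 0.0001 0.0001 0.0 | rows>= 2.9
down 1/1 0.0 -0.0001 0.2467 | 0.0001 0.0 0.0 | rows>= 0.9
```

The lid is held level (within 0.3°) with its disc top at 145. Over the tin.

{"api": "arm_command", "payload": {
  "rows": [
    [[-0.012,-0.2,0,0,0,0,-1],[-0.025,-0.4,0,0,0,0,-1],[-0.037,-0.6,0,0,0,0,-1],[-0.05,-0.808,0,0,0,0,-1],[-0.05,-0.808,0,0,0,0,-1]]
  ]
}}

```text
t: 45.15
eef_pos: [424.0, 114.7, 338.3]
tcp_rot: [3.142, -0.004, 3.139]
ft_force: [-0.2, 0.1, -1.4]
opening: 0.289
grip_force: 30.0
```

{"api": "arm_command", "payload": {
  "rows": [
    [[-0.012,-0.2,0,0,0,0,-1],[-0.025,-0.4,0,0,0,0,-1],[-0.037,-0.6,0,0,0,0,-1],[-0.05,-0.808,0,0,0,0,-1],[-0.05,-0.808,0,0,0,0,-1],[-0.05,-0.808,0,0,0,0,-1],[-0.05,-0.808,0,0,0,0,-1]]
  ]
}}

```text
t: 45.73
eef_pos: [431.4, -2.8, 338.9]
tcp_rot: [3.14, -0.002, 3.141]
ft_force: [0.0, 0.1, -2.0]
opening: 0.29
grip_force: 30.0
```

Run:
```python
from plan import *
P,Q=pose();print(P,Q.as_euler('xyz'))
p,W=look('wrist','pics/w17.png')
m=(W[...,2]>138)&(W[...,2]<150)&(np.hypot(W[...,0]-431,W[...,1]+3)<75);q=W[m]
print(len(q),np.median(q[:,2]),cv2.minEnclosingCircle(q[:,:2].astype(np.float32)))
p,W=look('top')
m=(W[...,2]>138)&(W[...,2]<152)&(np.hypot(W[...,0]-431,W[...,1]+3)<75);print(m.sum())
```

```text
[431.42683687  -2.84062252 338.85734146] [ 3.13994976e+00 -2.22574601e-03  3.14090206e+00]
25170 141.88939556396605 ((430.8638000488281, -3.26015305519104), 64.21070098876953)
212
```

{"api": "arm_command", "payload": {
  "rows": [
    [[0,0,0.08,0,0,0,-1],[0,0,0.15,0,0,0,-1],[0,0,0.2,0,0,0,-1],[0,0,0.23,0,0,0,-1],[0,0,0.23,0,0,0,-1],[0,0,0.23,0,0,0,-1],[0,0,0.23,0,0,0,-1]]
  ]
}}

```text
t: 46.42
eef_pos: [431.7, -3.0, 305.7]
tcp_rot: [3.141, 0.001, -3.141]
ft_force: [0.6, -0.2, -1.0]
opening: 0.285
grip_force: 30.0
```

{"api": "arm_command", "payload": {
  "rows": [
    [[0,0,0.008,0,0,0,-1],[0,0,0.008,0,0,0,-1],[0,0,0.008,0,0,0,-1]]
  ]
}}

```text
t: 46.67
eef_pos: [431.6, -3.2, 304.4]
tcp_rot: [3.141, 0.0, 3.141]
ft_force: [0.0, 0.4, -1.2]
opening: 0.289
grip_force: 30.0
```

Run:
```python
from plan import *
P,Q=pose();print(P,Q.as_euler('xyz'),state()['ft_force'])
p,W=look('wrist','pics/w18.png')
m=(W[...,2]>98)&(W[...,2]<112)&(np.hypot(W[...,0]-431,W[...,1]+3)<75);q=W[m]
print(len(q),np.median(q[:,2]),cv2.minEnclosingCircle(q[:,:2].astype(np.float32)))
```

```text
[431.57965812  -3.15827984 304.37655215] [3.14054126e+00 4.43985647e-04 3.14144016e+00] [ 0.00805231  0.43743141 -1.22350527]
25005 107.34033033274613 ((431.4599609375, -3.6035332679748535), 64.18115997314453)
```

{"api": "arm_command", "payload": {
  "rows": [
    [[0,0,0.01,0,0,0,-1],[0,0,0.02,0,0,0,-1],[0,0,0.02,0,0,0,-1],[0,0,0.02,0,0,0,-1]]
  ]
}}

```text
t: 47.05
eef_pos: [431.6, -3.1, 301.1]
tcp_rot: [3.14, -0.0, 3.142]
ft_force: [-0.0, -0.3, -2.3]
opening: 0.288
grip_force: 30.0
```

{"api": "arm_command", "payload": {
  "rows": [
    [[0,0,0,0,0,0,0],[0,0,0,0,0,0,0],[0,0,0,0,0,0,0],[0,0,0,0,0,0,0],[0,0,0,0,0,0,0]]
  ]
}}

```text
t: 47.47
eef_pos: [431.6, -3.1, 301.3]
tcp_rot: [3.141, 0.0, 3.142]
ft_force: [-0.2, 0.1, -0.3]
opening: 0.497
grip_force: 0.0
```

{"api": "arm_command", "payload": {
  "rows": [
    [[0,0,-0.15,0,0,0,0],[0,0,-0.4,0,0,0,0],[0,0,-0.65,0,0,0,0],[-0.2,0,-0.9,0,0,0,0],[-0.4,0.2,-0.9,0,0,0,0],[-0.6,0.4,-0.9,0,0,0,0],[-0.8,0.6,-0.9,0,0,0,0],[-0.8,0.6,-0.9,0,0,0,0],[-0.8,0.6,-0.9,0,0,0,0]]
  ]
}}

```text
t: 48.22
eef_pos: [552.5, 88.2, 435.6]
tcp_rot: [3.14, -0.001, -3.139]
ft_force: [-0.6, 0.2, -0.4]
opening: 0.499
grip_force: 0.0
```

Run:
```python
from plan import *
p,W=look('wrist','pics/w19.png')
m=(W[...,2]>98)&(W[...,2]<112)&(np.hypot(W[...,0]-431,W[...,1]+3)<75);q=W[m]
A=np.c_[q[:,:2]-[431,-3],np.ones(len(q))];print(len(q),'plane',np.linalg.lstsq(A,q[:,2],rcond=None)[0],cv2.minEnclosingCircle(q[:,:2].astype(np.float32)))
for K in ((592.6,343.1),(570.4,174.5)):print(fitfoot(W,K,-7.5,z0=22))
p,W=look('top','pics/t3.png')
for K in ((592.6,343.1),(570.4,174.5)):print('top',fitfoot(W,K,-7.5,z0=22))
q,_=look('side');cv2.imwrite('pics/fin.png',np.vstack([cv2.resize(p[130:290,150:470],(800,400))[:300],cv2.resize(q[100:280,160:640],(800,300))])[:,:,::-1])
```

```text
13409 plane [-9.37488853e-04  1.27098955e-03  1.03784582e+02] ((431.44189453125, -3.3701584339141846), 64.10910034179688)
(array([ 0.15241023, -7.33068332,  0.09338412]), np.float64(-66.18738389671935), np.float64(63.90636612956692), np.float64(0.7283636036904895), 5355)
(array([ 1.35448794, -7.45100326, -0.04500338]), np.float64(-64.71743991466565), np.float64(63.54195080327608), np.float64(0.5654926135689706), 5304)
top (array([ 0.09201508, -6.96796733,  0.20590889]), np.float64(-64.57879878895082), np.float64(65.11158305299786), np.float64(1.81659822889997), 743)
top (array([ 0.75804097, -8.10005281, -0.27020783]), np.float64(-64.5504208318775), np.float64(-46.8024044125819), np.float64(1.4784907720548297), 88)
```

View pics/fin.png

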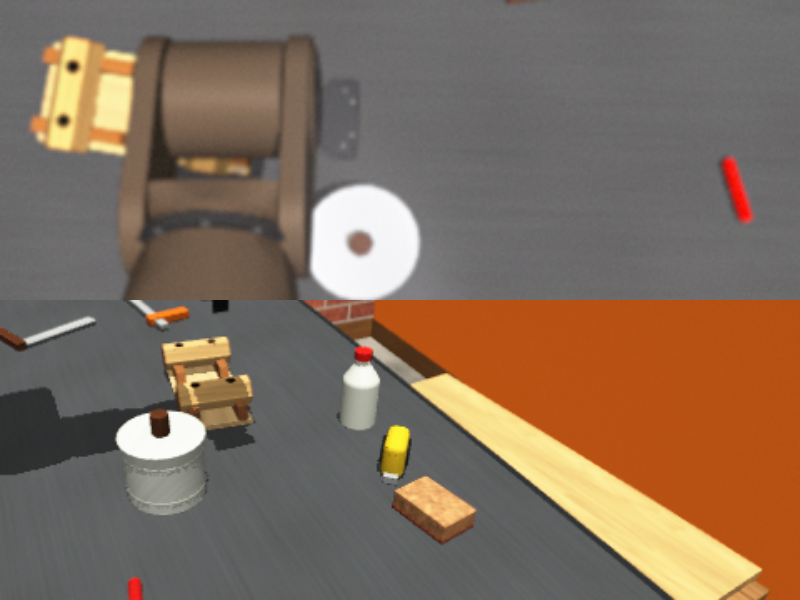

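The final view shows the lid level on the tin (top at 103.8 mm) and both feet in the rack with bores up. The other objects are where they were.

```bash
python3 -c "
from cell import *
print(job_done())"
```

```text
the job is handed in; nothing more can be done
None
```

The job is handed in: both feet are seated in the rack with their bores up (first and third notch pairs), the three tan dowels are in the tin, and the lid sits seated and level on it.

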